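Clamp a note block in the padding press

ROBOT

A 6-joint arm with a two-finger parallel gripper is mounted at the origin on the work surface; the furniture and walls round the work are solid. World frame = base frame: x ahead of the robot, y to its left, z up, the work surface at z = 0. Lengths are in m, angles in rad, forces in N, time in s.
With the tool pointing down it reaches from about 0.375 to 0.975 m from the base axis. Payload 3.8 kg.
Tool frame: the origin (TCP) lies on the centre line of the jaws, within the pads' length; the fingertips stand 8 mm ahead of it and the grasp point (between the pads) lies 11 mm behind it; z points along the fingers, y is the direction in which the jaws open and shut (so a half turn about z gives the same grasp; the last joint's range is limited). The gripper opens to 85 mm and grips with 20 to 120 N. Pads are 22 mm wide; open, the fingers measure 114 mm over their backs; the gripper's body (76 mm by 85 mm) begins 54 mm behind the grasp point. The pads swing forward as they close: fully open they stand 13 mm farther back than shut.
Start: joints at [-1.262, 0.264, 1.604, -0, 1.274, -0.037], TCP at [0.229, -0.635, 0.239] pointing down, gripper open.
Joint ranges: [-2.63, 2.63], [-0.94, 2.18], [0.31, 2.57], [-1.31, 4.45], [0, 2.66], [-2.55, 2.55]. Speed limits (rad/s): [2.57, 2.57, 3.14, 3.14, 3.14, 3.14].

INTERFACE

Orientations are given as a rotation vector (axis times angle).
In Python, from workcell import bot gives the robot as it stands.
- The arm moves only by the tool arm_command, never from a script. Its arguments are lists of equal length, an entry for each row: "slide": the shift along the tool's x, y, z in m, a list of three; "angular": the turn, a rotation vector about the tool's x, y, z in degrees, a list of three; "hand": the finger opening in m, from 0 to 0.0854. A call has exactly 8 rows; each row shifts and turns the pose as measured when the row begins, along the tool's axes as they then stand; what a row does not reach is not made up. A row lasts 1/10 s, in which the tool goes at most 50 mm and 8.59 degrees, less where a joint would pass 70% of its speed; a pose out of reach is approached as far as the arm can. A call is refused whole if a number of a shift passes 0.05 or a number of a turn 8.59, either way. A call with a gripper value outside its range is refused whole. The fingers move at their own pace and stop on an object; "squeeze" is the grip in N (left out, the last holds). Time passes only in rows, so rows that do not move let the fingers close, or fill a call up. It gives the time, the measured TCP pose, the force and the opening at its end, in the units of the state.
- bot.read_state(): the state, without advancing time (a new reading comes with each control period).
- bot.read_camera(name): name is "scene" or "top" or "wrist"; returns the picture (384x512x3 uint8, red, green, blue); there is no depth.
- bot.get_calibration(name): a dict with "fx", "fy", "cx", "cy" (pixels), "R" (3x3) and "t" (3): a world point X has camera coordinates R X + t. Camera axes: x right, y down, z forward; pixel columns grow to the right and rows downward; lengths in m; the calibration is good to about 2 mm. The wrist camera is an equidistant fisheye: a pixel r from the principal point sees the ray r / f radians off the axis. A picture is of the moment at which its call begins: read the wrist's pose just before it. get_calibration takes no time and is no camera call; for the wrist camera it gives the pose at the moment of the call.
- bot.finish_job(): hands the job in, once; it reports no verdict.
The state is a dict: "time": time; "q": joint angles; "joint_vel": joint speeds; "joint_torque": joint torques, N m; "tool_pos": TCP position; "tcp_rot": TCP orientation; "wrist_force": force on the tool from outside, world axes, zero at the start; "torque": the same for the moment, N m; "width": opening from 0.0 (shut) to 1.0 (fully open).
Only numpy, scipy, OpenCV 4.12 (cv2) and the standard library are available. Lean on these libraries where they do the work, as an engineer would, in place of code of your own. Each camera call takes 0.05 s, during which the arm holds its last target.

TASK

Lay the small note block flat in the open bed of the padding press, between the jaw and the fence, and let go of it. Then turn the four-spoked capstan clockwise by pushing one spoke after another, gently, until the jaw has squared the block against the fence and holds it snugly: stop soon after the capstan goes stiff, without crushing the block, and leave the press clamped. Do not disturb the other things on the desk.

Things in the scene. Friction and masses are not known exactly. Their poses are not given: they have to be found in the camera images.
- small_block: the smaller of the two blocks of sticky notes, 51 x 52 x 14 mm (the other is 67 x 67 x 20 mm), loose, lying flat on the desk, about 60 g; origin at the centre of its underside, x and y along its sides, z up
- press: flat grey padding press (small horizontal clamp), base 325 x 130 mm, fixed; origin on the desk, z up, x along the press the way the jaw closes, y across. In its frame: steel bed plate 24 mm above the desk, x -20 to +130 mm, 110 mm wide, open at the sides; jaw, then fence, stand across it as walls 30 mm high. The hub is at x = -120 mm on a housing 75 x 70 mm, 56 mm high
- fence: fixed aluminium wall 30 mm high, 104 mm wide, across the far end of the bed; its face towards the jaw is fastened somewhere between x = +88 and +104 mm of the press; origin at the foot of that face, on the bed; axes as the press's
- jaw_face: rubber-faced sprung plate on the moving jaw, 90 mm wide, 26 mm high; origin at the foot of its face; x points to the fence. At the start it is 75 to 100 mm from the fence; it advances 15 mm per radian of capstan, at most 60 mm (4.0 rad from fully open). The plate is stiffly sprung: it yields only 1 mm per 20 N, so its reading does not show the squeeze
- bed_center (a point): a point on top of the bed plate (24 mm above the desk), 48 mm along x from the press's origin: a good place for the centre of the block, clear of jaw and fence
- hub_center (a point): the capstan's axis at the height of the spokes' centre lines, 78 mm above the desk. The axis is vertical. The hub is 48 mm across and its top is 94 mm above the desk
- spoke_tip (a point): centre of the ball end (18 mm across) of one of the four equal level spokes, 80 mm from the axis, 78 mm above the desk; the others stand 90, 180 and 270 degrees from it. Spokes are steel bars 10 mm thick. A fingertip may reach down between them to 60 mm above the desk
- large_block: the larger block of sticky notes, 67 x 67 x 20 mm, loose on the desk; leave it alone; origin at the centre of its underside
- mug: mug 78 mm across, 101 mm high, loose; leave it alone; origin at the centre of its underside
- glue_stick: upright glue stick, 26 mm across, 93 mm high, loose; leave it alone; origin at the centre of its underside
- bottle: upright correction-fluid bottle, 30 mm across, 74 mm high, loose; leave it alone; origin at the centre of its underside
- tape_roll: roll of tape lying flat, 100 mm across, 45 mm high, loose; leave it alone; origin at the centre of its underside
- capstan: the four-spoked steel handle; origin on its axis 56 mm above the desk, x along the spoke of spoke_tip. Clockwise from above closes the jaw. Running free it takes about 0.42 N m (7 N at 60 mm from the axis); each newton of squeeze adds 0.015 N m (0.25 N there). Self-locking: stays where left, up to about 27 N of squeeze
- jaw_mid (a point): middle of the jaw's rubber face, 14 mm above its foot. A snug squeeze on the block is 10 to 24 N, best about 16 N: at 60 mm from the axis that is a push about 4 N above free running. The squeeze must never pass 34 N and the push on the capstan never 25 N
There are look-alikes about, which are no part of the job. Leave any red look-alike of the small_block alone.

How it is judged:
By the outcome, as a careful person would: the job done as asked, in the order asked, and still so for the second after the job is handed in, with the robot touching nothing.
It also fails if it takes over 72 s, if anything falls off the work surface, if the arm or the gripper's body presses on something with over 40 N, if the wrist force passes 120 N, or if a joint passes its speed limit or range.

## Working session

There is one attempt and no reset: what is moved stays moved. The work goes in short steps, Python scripts to look and compute and a tool call to move; the robot and the scene stay as the last step left them, time stands still between calls to the robot, and variables do not carry over. Pictures are saved under pics/ and viewed, and the job is handed in when it is done.

Besides the shell and the picture viewer there is one more tool, called after ">>>" as name(argument=value, ...) on one line, values as JSON. arm_command: Moves the arm, as the interface text tells. Its arguments: {"type":"object","properties":{"slide":{"type":"array","items":{"type":"array","items":{"type":"number"}}},"angular":{"type":"array","items":{"type":"array","items":{"type":"number"}}},"hand":{"type":"array","items":{"type":"number"}},"squeeze":{"type":"number"}},"required":["slide","angular","hand"]}

```bash
ls -la; mkdir -p pics
python3 - <<'E'
from workcell import bot
import cv2,numpy as np
for n in ["scene","top","wrist"]:
    im=bot.read_camera(n); cv2.imwrite(f"pics/{n}0.png",im[:,:,::-1])
    c=bot.get_calibration(n); print(n,{k:np.round(np.array(v),4).tolist() for k,v in c.items()})
s=bot.read_state(); print({k:np.round(v,4).tolist() for k,v in s.items()})
E
```

```text
total 12
drwxr-xr-x  3 agent agent 4096 Dec  6 23:23 .
drwxr-xr-x 23 root  root  4096 Dec  6 23:23 ..
drwxr-xr-x  2 agent agent 4096 Dec  6 23:23 pics
scene {'fx': 427.9006, 'fy': 427.9006, 'cx': 259.1282, 'cy': 194.0472, 'R': [[-0.5879, -0.8089, -0.0032], [-0.5462, 0.3999, -0.7361], [0.5967, -0.431, -0.6769]], 't': [0.2626, 0.3207, 0.8305]}
top {'fx': 361.2398, 'fy': 361.2398, 'cx': 259.4822, 'cy': 185.3053, 'R': [[0.0033, -0.9999, -0.0148], [-0.9932, -0.0016, -0.1166], [0.1165, 0.0151, -0.9931]], 't': [0.0009, 0.4939, 1.0798]}
wrist {'fx': 297.3186, 'fy': 297.3186, 'cx': 252.0224, 'cy': 192.5155, 'R': [[0.3393, -0.9407, -0.0018], [-0.9076, -0.3278, 0.2623], [-0.2474, -0.0874, -0.965]], 't': [-0.6742, -0.0348, 0.378]}
{'time': 0.15, 'q': [-1.2619, 0.2646, 1.6051, -0.0, 1.2737, -0.0369], 'joint_vel': [-0.0013, -0.0017, -0.0043, -0.0025, 0.0012, -0.0002], 'joint_torque': [0.0007, -51.5905, -36.796, -0.0001, 0.008, -0.0], 'tool_pos': [0.2286, -0.6345, 0.2382], 'tcp_rot': [-3.093, -0.5402, 0.0004], 'wrist_force': [0.2898, 0.8445, 0.9172], 'torque': [0.0158, 0.0333, 0.0416], 'width': 0.9962}
```

View pics/scene0.png

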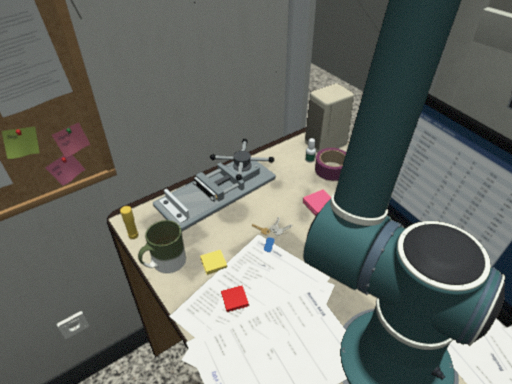

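View pics/top0.png

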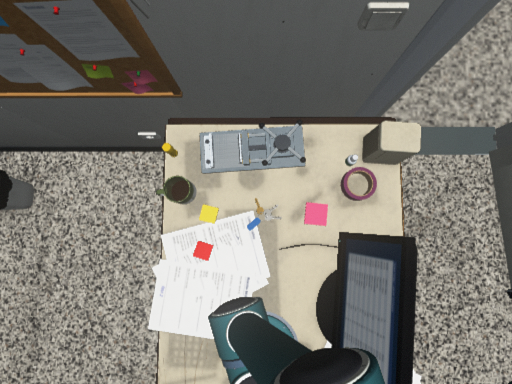

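View pics/wrist0.png

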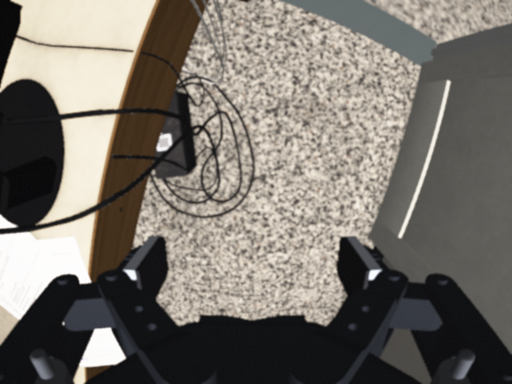

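Top view: the yellow block is at about (209,214), the pink one at (316,214) and the red one at (203,251). The press has its fence at (207,150) and its hub at (282,145). I'll measure these next.

```bash
cat > h.py <<'E'
from workcell import bot
import cv2,numpy as np
from scipy.spatial.transform import Rotation as Ro
def ray(c,uv):
    uv=np.asarray(uv,float)
    d=np.array([(uv[0]-c['cx'])/c['fx'],(uv[1]-c['cy'])/c['fy'],1.])
    if c.get('fish'):
        a=d[:2]; r=np.hypot(*a); d=np.r_[a/r*np.sin(r),np.cos(r)] if r>1e-9 else np.array([0,0,1.])
    R=np.array(c['R']);t=np.array(c['t']); return -R.T@t, R.T@d
def onz(c,uv,z):
    o,d=ray(c,uv); return o+d*(z-o[2])/d[2]
def proj(c,X):
    p=np.array(c['R'])@np.asarray(X,float)+np.array(c['t'])
    if c.get('fish'):
        r=np.hypot(p[0],p[1]); th=np.arctan2(r,p[2]); return np.array([c['cx']+c['fx']*th*p[0]/r,c['cy']+c['fy']*th*p[1]/r])
    return np.array([c['cx']+c['fx']*p[0]/p[2],c['cy']+c['fy']*p[1]/p[2]])
def cal(n):
    c=dict(bot.get_calibration(n)); c['fish']=(n=='wrist'); return c
def tri(c1,u1,c2,u2):
    o1,d1=ray(c1,u1);o2,d2=ray(c2,u2)
    A=np.c_[d1,-d2]; s=np.linalg.lstsq(A,o2-o1,rcond=None)[0]
    a=o1+s[0]*d1;b=o2+s[1]*d2; return (a+b)/2,np.linalg.norm(a-b)
def crop(im,x0,y0,x1,y1,k,name):
    cv2.imwrite(name,cv2.resize(im[y0:y1,x0:x1,::-1],None,fx=k,fy=k,interpolation=cv2.INTER_CUBIC))
E
python3 - <<'E'
from h import *
t=cv2.imread('pics/top0.png')[:,:,::-1]; s=cv2.imread('pics/scene0.png')[:,:,::-1]
crop(t,190,115,320,225,6,'pics/t1.png'); crop(s,145,135,285,275,5,'pics/s1.png')
ct=cal('top')
hsv=cv2.cvtColor(t,cv2.COLOR_RGB2HSV)
for nm,lo,hi,z in [('yellow',(22,150,120),(35,255,255),.014),('red',(0,180,100),(6,255,255),.014),('pink',(160,100,120),(175,255,255),.02)]:
    m=cv2.inRange(hsv,lo,hi); m[:190]=0
    cs,_=cv2.findContours(m,cv2.RETR_EXTERNAL,cv2.CHAIN_APPROX_NONE); 
    for k in cs:
        if cv2.contourArea(k)<60: continue
        r=cv2.minAreaRect(k); b=cv2.boxPoints(r); w=np.array([onz(ct,p,z) for p in b])
        print(nm,np.round(r[0],1),np.round(onz(ct,r[0],z),4),np.round(np.linalg.norm(w[1:]-w[:-1],axis=1),3),np.degrees(np.arctan2(*(w[1]-w[0])[[1,0]])).round(1))
E
```

```text
yellow [208.4 213.4] [0.4082 0.1598 0.014 ] [0.046 0.048 0.046] -12.9
pink [315.6 213.6] [ 0.4082 -0.1699  0.02  ] [0.065 0.068 0.065] -6.3
```

View pics/t1.png

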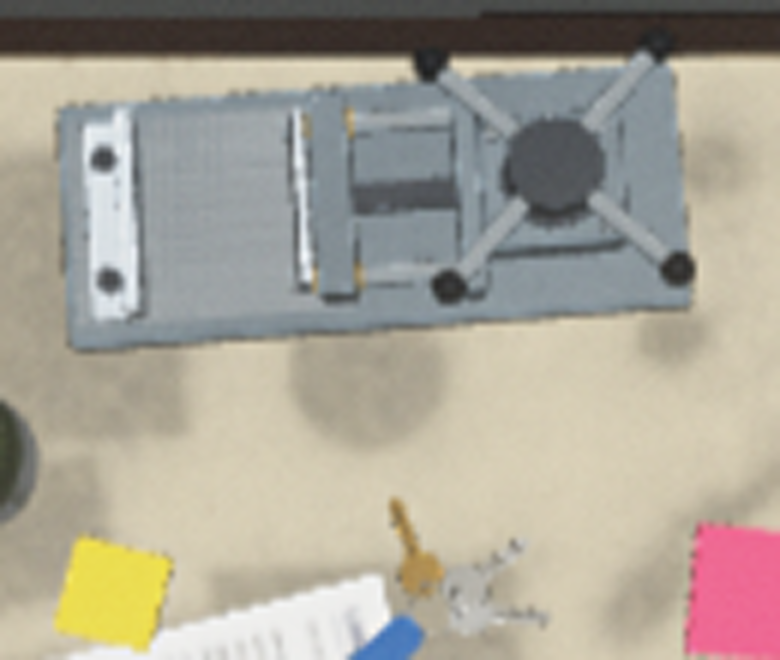

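View pics/s1.png

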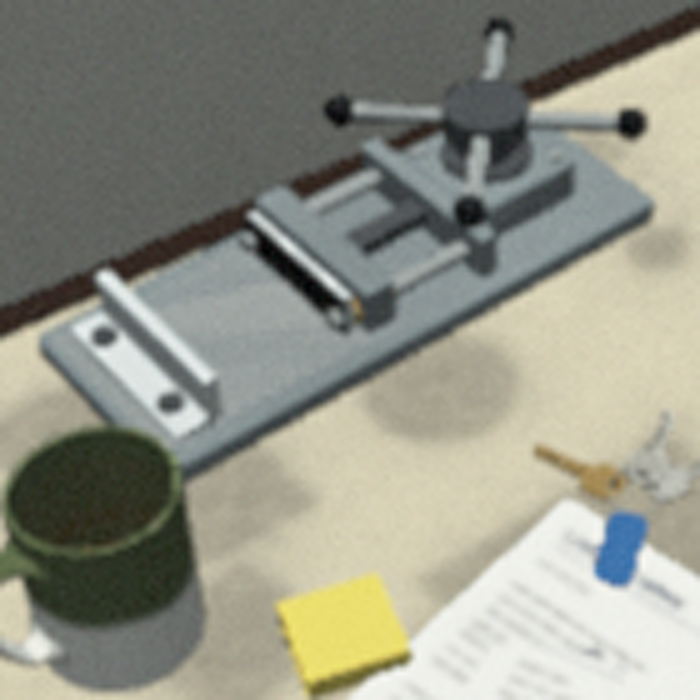

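Run:
```python
from h import *
ct=cal('top');cs=cal('scene')
T=lambda x,y:(190+(x+.5)/6-.5,115+(y+.5)/6-.5); S=lambda x,y:(145+(x+.5)/5-.5,135+(y+.5)/5-.5)
tips=[onz(ct,T(*p),.078) for p in [(431,62),(657,42),(678,268),(450,287)]]
print(np.round(tips,4)); h=np.mean(tips,0); print('hub',h.round(4),[np.round((np.linalg.norm(t-h),np.degrees(np.arctan2(t[1]-h[1],t[0]-h[0]))),3) for t in tips])
tips2=[onz(cs,S(*p),.078) for p in [(339,110),(498,30),(631,123),(470,211)]]
print(np.round(tips2,4)); h=np.mean(tips2,0); print('hub scene',h.round(4),[np.round((np.linalg.norm(t-h),np.degrees(np.arctan2(t[1]-h[1],t[0]-h[0]))),3) for t in tips2])
print('hubtop',onz(ct,T(553,165),.094),onz(cs,S(486,97),.094))
# base corners top (base thickness ~? )
for p in [(58,105),(672,66),(692,305),(75,350)]: print('base',onz(ct,T(*p),.018).round(4))
for n,p in [('fence far top',(130,108)),('fence near top',(140,312))]: print(n,onz(ct,T(*p),.054).round(4))
for n,p in [('jaw far',(293,110)),('jaw near',(304,290))]: print(n,onz(ct,T(*p),.050).round(4))
for n,p in [('fence far top',(104,270)),('fence near top',(214,380))]: print('s',n,onz(cs,S(*p),.054).round(4))
for n,p in [('jaw far',(249,213)),('jaw near',(352,303))]: print('s',n,onz(cs,S(*p),.050).round(4))
for p in [(278,605),(380,573),(410,652),(310,683)]: print('yellow',onz(cs,S(*p),.014).round(4))
```

```text
[[ 0.67   -0.0038  0.078 ]
 [ 0.6801 -0.1164  0.078 ]
 [ 0.5658 -0.1256  0.078 ]
 [ 0.5562 -0.0135  0.078 ]]
hub [ 0.618  -0.0648  0.078 ] [array([ 0.08, 49.58]), array([  0.081, -39.709]), array([ 8.00000e-02, -1.30673e+02]), array([8.00000e-02, 1.40277e+02])]
[[ 0.6689 -0.0027  0.078 ]
 [ 0.6791 -0.116   0.078 ]
 [ 0.5646 -0.1254  0.078 ]
 [ 0.5549 -0.0129  0.078 ]]
hub scene [ 0.6169 -0.0643  0.078 ] [array([ 0.081, 49.8  ]), array([  0.081, -39.758]), array([ 8.00000e-02, -1.30553e+02]), array([8.00000e-02, 1.40322e+02])]
hubtop [ 0.61371825 -0.06363325  0.094     ] [ 0.61305494 -0.06319227  0.094     ]
base [0.6643 0.1933 0.018 ]
base [ 0.6851 -0.13    0.018 ]
base [ 0.5578 -0.139   0.018 ]
base [0.5338 0.1815 0.018 ]
fence far top [0.653  0.1497 0.054 ]
fence near top [0.5477 0.1427 0.054 ]
jaw far [0.653  0.0669 0.05  ]
jaw near [0.5598 0.0604 0.05  ]
s fence far top [0.6524 0.1528 0.054 ]
s fence near top [0.5467 0.1462 0.054 ]
s jaw far [0.6522 0.0668 0.05  ]
s jaw near [0.5581 0.0596 0.05  ]
yellow [0.4352 0.1791 0.014 ]
yellow [0.4235 0.1301 0.014 ]
yellow [0.3755 0.1441 0.014 ]
yellow [0.3874 0.1903 0.014 ]
```

Run:
```python
from h import *
t=cv2.imread('pics/top0.png')[:,:,::-1]; s=cv2.imread('pics/scene0.png')[:,:,::-1]
crop(t,190,190,430,384,3,'pics/t2.png'); crop(s,290,60,512,384,2.4,'pics/s2.png')
for n in ['top','scene','wrist']:
    c=cal(n); print(n,(-np.array(c['R']).T@np.array(c['t'])).round(3), np.array(c['R'])[2].round(3))
ct=cal('top')
for n,p in [('mug',(178,189)),('glue',(168,149)),('bottle',(352,160)),('tape',(359,184)),('desk R back',(400,120)),('desk L back',(166,122)),('desk R fr',(404,235))]: print(n,onz(ct,p,.04 if n[0]!='d' else 0).round(3))
```

```text
top [ 0.365 -0.015  1.13 ] [ 0.117  0.015 -0.993]
scene [-0.166  0.442  0.799] [ 0.597 -0.431 -0.677]
wrist [ 0.291 -0.613  0.373] [-0.247 -0.087 -0.965]
mug [0.481 0.25  0.04 ]
glue [0.605 0.285 0.04 ]
bottle [ 0.571 -0.28   0.04 ]
tape [ 0.497 -0.299  0.04 ]
desk R back [ 0.708 -0.446  0.   ]
desk L back [0.703 0.305 0.   ]
desk R fr [ 0.344 -0.443  0.   ]
```

View pics/t2.png

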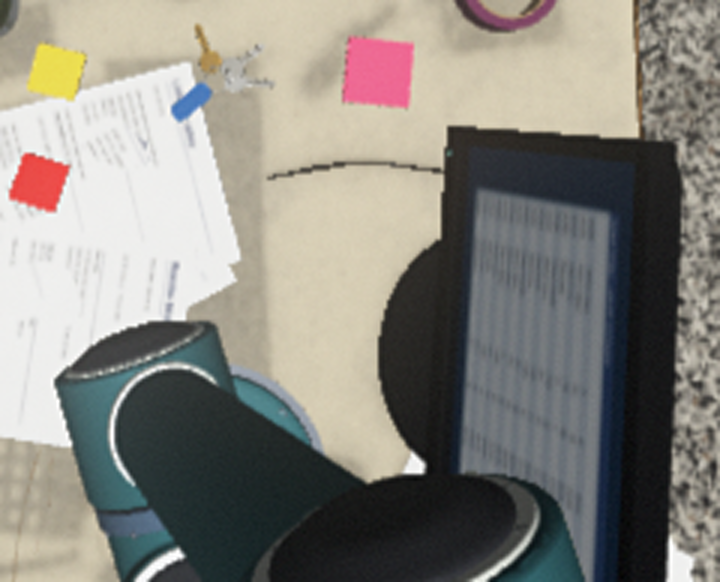

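View pics/s2.png

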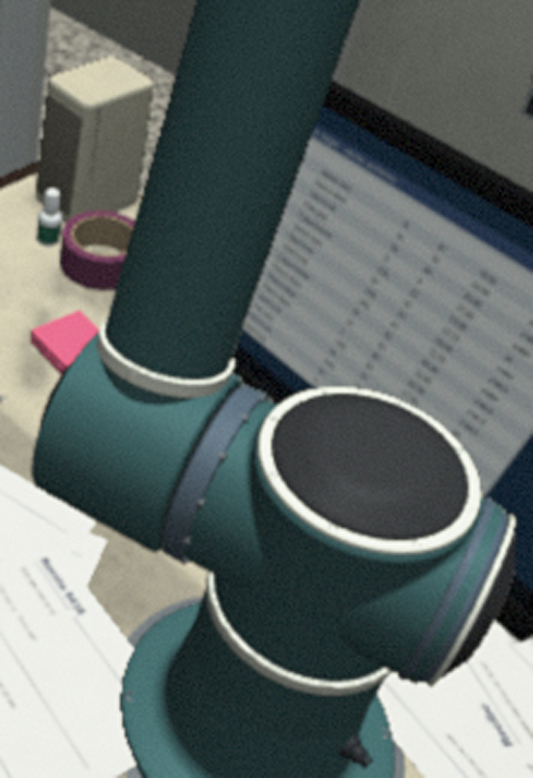

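Run:
```python
from h import *
ct=cal('top');cs=cal('scene')
P=lambda x,y:(290+x/2.4,60+y/2.4)
def hit(l1,l2,u):
    o,a=ray(cs,P(*l1));_,b=ray(cs,P(*l2)); n=np.cross(a,b)
    oo,d=ray(ct,u); return oo+d*(n@(o-oo))/(n@d)
print('top edge corner',hit((330,85),(533,200),(190+680/3,190+145/3)))
print('screen bottom edge',hit((240,350),(290,385),(190+447/3,190+127/3)))
# forward kin of forearm: torque-free guess; speaker top
print('speaker top corners', onz(ct,(364,153),.15), tri(ct,(418,128),cs,(290+90/2.4,60+60/2.4)), tri(ct,(367,126),cs,(290+50/2.4,60+95/2.4)))
```

```text
top edge corner [ 0.34268117 -0.34754793  0.32450201]
screen bottom edge [ 0.35245827 -0.2237134   0.09935724]
speaker top corners [ 0.56956362 -0.28675112  0.15      ] (array([ 0.64217619, -0.41361   ,  0.17665747]), np.float64(0.031234771912396972)) (array([ 0.63082389, -0.30070563,  0.1712507 ]), np.float64(0.02592379572293445))
```

```bash
cat >> h.py <<'E'
def plan(wps,n=8,vmax=.05,wmax=8.0):
    """wps: list of (x,y,z,yaw_deg of tool x); prints rows from the present pose in tool axes"""
    s=bot.read_state(); p=np.array(s['tool_pos']); R=Ro.from_rotvec(s['tcp_rot']).as_matrix()
    rows=[]
    for x,y,z,yaw in wps:
        a=np.radians(yaw); T=np.array([[np.cos(a),np.sin(a),0],[np.sin(a),-np.cos(a),0],[0,0,-1]])
        d=np.array([x,y,z])-p; r=(Ro.from_matrix(R.T@T)).as_rotvec(degrees=True)
        k=int(max(np.ceil(np.linalg.norm(d)/vmax),np.ceil(np.linalg.norm(r)/wmax),1))
        for i in range(k):
            sl=R.T@(d/k); rows.append((sl,r/k)); R=R@Ro.from_rotvec(r/k,degrees=True).as_matrix()
        p=np.array([x,y,z]); R=T
    print(len(rows),'rows')
    print('slide',[[round(float(v),4) for v in a] for a,_ in rows])
    print('ang',[[round(float(v),1) for v in b] for _,b in rows])
def st():
    s=bot.read_state(); R=Ro.from_rotvec(s['tcp_rot']).as_matrix()
    print('t',round(s['time'],2),'p',np.round(s['tool_pos'],4),'yaw',np.degrees(np.arctan2(R[1,0],R[0,0])).round(2),'tilt',np.degrees(np.arccos(-R[2,2])).round(2),'F',np.round(s['wrist_force'],2),'w',round(s['width'],3)); return s,R
E
python3 - <<'E'
from h import *
st(); plan([(.229,-.635,.42,20),(.45,-.36,.42,20),(.50,-.1,.38,40),(.42,.16,.22,76.8)])
E
```

```text
t 0.15 p [ 0.2286 -0.6345  0.2382] yaw 19.81 tilt 0.1 F [0.29 0.84 0.92] w 0.996
25 rows
slide [[0.0001, 0.0001, -0.0454], [0.0001, 0.0001, -0.0454], [0.0001, 0.0001, -0.0454], [0.0001, 0.0001, -0.0454], [0.0377, -0.0229, 0.0], [0.0377, -0.0229, 0.0], [0.0377, -0.0229, 0.0], [0.0377, -0.0229, 0.0], [0.0377, -0.0229, 0.0], [0.0377, -0.0229, 0.0], [0.0377, -0.0229, 0.0], [0.0377, -0.0229, 0.0], [0.0227, -0.0379, 0.0067], [0.0248, -0.0365, 0.0067], [0.0269, -0.035, 0.0067], [0.0289, -0.0334, 0.0067], [0.0308, -0.0316, 0.0067], [0.0326, -0.0298, 0.0067], [0.0151, -0.0358, 0.0229], [0.0183, -0.0343, 0.0229], [0.0214, -0.0324, 0.0229], [0.0243, -0.0303, 0.0229], [0.027, -0.028, 0.0229], [0.0294, -0.0254, 0.0229], [0.0316, -0.0226, 0.0229]]
ang [[-0.0, -0.0, -0.0], [-0.0, -0.0, -0.0], [-0.0, -0.0, -0.0], [-0.0, -0.0, -0.0], [0.0, 0.0, 0.0], [0.0, 0.0, 0.0], [0.0, 0.0, 0.0], [0.0, 0.0, 0.0], [0.0, 0.0, 0.0], [0.0, 0.0, 0.0], [0.0, 0.0, 0.0], [0.0, 0.0, 0.0], [0.0, 0.0, -3.3], [0.0, 0.0, -3.3], [0.0, 0.0, -3.3], [0.0, 0.0, -3.3], [0.0, 0.0, -3.3], [0.0, 0.0, -3.3], [0.0, 0.0, -5.3], [0.0, 0.0, -5.3], [0.0, 0.0, -5.3], [0.0, 0.0, -5.3], [0.0, 0.0, -5.3], [0.0, 0.0, -5.3], [0.0, 0.0, -5.3]]
```

In the top view, three things could be taken for the small block: yellow at (208,213), about 47 mm; red at (203,251), the look-alike to leave alone; and pink at (316,214), about 66 mm, which is the large block. I choose yellow, and will check it in a close wrist crop before reaching for it. First I lift clear of the monitor.

>>> arm_command(slide=[[0,0,-0.04],[0,0,-0.05],[0,0,-0.05],[0,0,-0.05],[0.03,-0.02,0],[0.038,-0.023,0],[0.038,-0.023,0],[0.038,-0.023,0]], angular=[[0,0,0],[0,0,0],[0,0,0],[0,0,0],[0,0,0],[0,0,0],[0,0,0],[0,0,0]], hand=[0.085,0.085,0.085,0.085,0.085,0.085,0.085,0.085])

```text
time: 0.95
tool_pos: [0.3327, -0.502, 0.4301]
tcp_rot: [-3.086, -0.523, 0.003]
wrist_force: [0.6, -0.9, 0.0]
width: 0.996
```

Run:
```python
from h import *
st(); plan([(.45,-.36,.42,20),(.50,-.1,.38,40),(.42,.16,.22,76.8)])
```

```text
t 0.95 p [ 0.3327 -0.502   0.4301] yaw 19.24 tilt 0.66 F [ 0.61 -0.91  0.01] w 0.996
17 rows
slide [[0.0394, -0.0238, 0.0028], [0.0395, -0.0237, 0.0027], [0.0395, -0.0236, 0.0027], [0.0396, -0.0235, 0.0026], [0.0227, -0.0379, 0.0067], [0.0248, -0.0365, 0.0067], [0.0269, -0.035, 0.0067], [0.0289, -0.0334, 0.0067], [0.0308, -0.0316, 0.0067], [0.0326, -0.0298, 0.0067], [0.0151, -0.0358, 0.0229], [0.0183, -0.0343, 0.0229], [0.0214, -0.0324, 0.0229], [0.0243, -0.0303, 0.0229], [0.027, -0.028, 0.0229], [0.0294, -0.0254, 0.0229], [0.0316, -0.0226, 0.0229]]
ang [[-0.2, -0.0, -0.2], [-0.2, -0.0, -0.2], [-0.2, -0.0, -0.2], [-0.2, -0.0, -0.2], [0.0, 0.0, -3.3], [0.0, 0.0, -3.3], [0.0, 0.0, -3.3], [0.0, 0.0, -3.3], [0.0, 0.0, -3.3], [0.0, 0.0, -3.3], [0.0, 0.0, -5.3], [0.0, 0.0, -5.3], [0.0, 0.0, -5.3], [0.0, 0.0, -5.3], [0.0, 0.0, -5.3], [0.0, 0.0, -5.3], [0.0, 0.0, -5.3]]
```

Tracking is good, so I continue.

>>> arm_command(slide=[[0.039,-0.024,0.003],[0.039,-0.024,0.003],[0.039,-0.024,0.003],[0.039,-0.024,0.003],[0.023,-0.038,0.007],[0.025,-0.036,0.007],[0.027,-0.035,0.007],[0.029,-0.033,0.007]], angular=[[-0.2,0,0],[-0.2,0,0],[-0.2,0,0],[-0.2,0,0],[0,0,-3.3],[0,0,-3.3],[0,0,-3.3],[0,0,-3.3]], hand=[0.085,0.085,0.085,0.085,0.085,0.085,0.085,0.085])

```text
time: 1.75
tool_pos: [0.4909, -0.1744, 0.3871]
tcp_rot: [3.011, 0.888, 0.002]
wrist_force: [1.4, 0.3, 0.1]
width: 0.992
```

Run:
```python
from h import *
st(); plan([(.47,.0,.36,40),(.42,.16,.22,76.8)])
```

```text
t 1.75 p [ 0.4909 -0.1744  0.3871] yaw 32.85 tilt 0.17 F [1.44 0.25 0.13] w 0.992
9 rows
slide [[0.0193, -0.0395, 0.0067], [0.0205, -0.0389, 0.0067], [0.0217, -0.0382, 0.0067], [0.0229, -0.0375, 0.0068], [0.0129, -0.0309, 0.028], [0.0168, -0.029, 0.028], [0.0203, -0.0266, 0.028], [0.0236, -0.0238, 0.028], [0.0264, -0.0206, 0.028]]
ang [[0.0, 0.0, -1.8], [0.0, 0.0, -1.8], [0.0, 0.0, -1.8], [0.0, 0.0, -1.8], [0.0, 0.0, -7.4], [0.0, 0.0, -7.4], [0.0, 0.0, -7.4], [0.0, 0.0, -7.4], [0.0, 0.0, -7.4]]
```

>>> arm_command(slide=[[0.019,-0.039,0.007],[0.021,-0.039,0.007],[0.023,-0.037,0.01],[0.012,-0.03,0.028],[0.016,-0.028,0.028],[0.018,-0.024,0.028],[0.015,-0.015,0.02],[0.01,-0.01,0.01]], angular=[[0,0,-2],[0,0,-6],[0,0,-7],[0,0,-7],[0,0,-7],[0,0,-7],[0,0,-6],[0,0,-2]], hand=[0.085,0.085,0.085,0.085,0.085,0.085,0.085,0.085])

```text
time: 2.55
tool_pos: [0.4112, 0.0853, 0.242]
tcp_rot: [2.42, 1.999, 0.004]
wrist_force: [-0.2, -0.1, -0.0]
width: 0.993
```

Run:
```python
from h import *
st(); c=cal('wrist'); im=bot.read_camera('wrist'); cv2.imwrite('pics/w1.png',im[:,:,::-1])
hsv=cv2.cvtColor(im,cv2.COLOR_RGB2HSV); m=cv2.inRange(hsv,(20,120,100),(36,255,255))
cs,_=cv2.findContours(m,cv2.RETR_EXTERNAL,cv2.CHAIN_APPROX_NONE)
for k in cs:
    if cv2.contourArea(k)<300: continue
    w=np.array([onz(c,q,.014)[:2] for q in k[:,0]],np.float32)*1000
    r=cv2.minAreaRect(w); print(k[:,0].mean(0),np.round(r[0],1),np.round(r[1],1),r[2])
s=bot.read_state()
for z in (.18,.1): plan([(.408,.160,z,76.8)])
```

```text
t 2.55 p [0.4112 0.0853 0.242 ] yaw 79.1 tilt 0.2 F [-0.25 -0.11 -0.  ] w 0.993
[237.02531646 107.57594937] [407.6 160.7] [50.4 49.9] 76.65780639648438
2 rows
slide [[0.0361, -0.0076, 0.0302], [0.0359, -0.0083, 0.0302]]
ang [[-0.0, -0.0, 1.2], [-0.0, -0.0, 1.2]]
4 rows
slide [[0.018, -0.0038, 0.0351], [0.018, -0.004, 0.0351], [0.018, -0.0041, 0.0351], [0.0179, -0.0043, 0.0351]]
ang [[-0.0, -0.0, 0.6], [-0.0, -0.0, 0.6], [-0.0, -0.0, 0.6], [-0.0, -0.0, 0.6]]
```

View pics/w1.png

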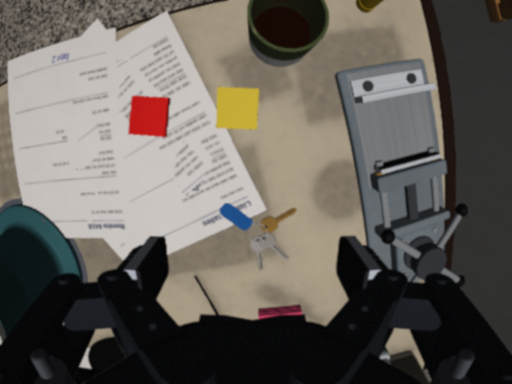

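The wrist view shows the yellow block at (237,108), measuring 50 x 50 mm with its sides at 76.7°, so it is the small block. The red look-alike is at (149,116) and stays where it is. I move above the yellow block.

>>> arm_command(slide=[[0.018,-0.004,0.035],[0.018,-0.004,0.035],[0.018,-0.004,0.035],[0.018,-0.004,0.035],[0.002,0,0.018],[0,0,0.004],[0,0,0],[0,0,0]], angular=[[0,0,0.6],[0,0,0.6],[0,0,0.6],[0,0,0.6],[0,0,0],[0,0,0],[0,0,0],[0,0,0]], hand=[0.075,0.075,0.075,0.075,0.075,0.075,0.075,0.075])

```text
time: 3.4
tool_pos: [0.4129, 0.1638, 0.0769]
tcp_rot: [2.464, 1.941, 0.01]
wrist_force: [0.2, 0.1, -0.3]
width: 0.877
```

Run:
```python
from h import *
st(); c=cal('wrist'); im=bot.read_camera('wrist'); cv2.imwrite('pics/w2.png',im[:,:,::-1])
hsv=cv2.cvtColor(im,cv2.COLOR_RGB2HSV); m=cv2.inRange(hsv,(20,120,100),(36,255,255))
cs,_=cv2.findContours(m,cv2.RETR_EXTERNAL,cv2.CHAIN_APPROX_NONE)
for k in cs:
    if cv2.contourArea(k)<300: continue
    w=np.array([onz(c,q,.014)[:2] for q in k[:,0]],np.float32)*1000
    r=cv2.minAreaRect(w); print(k[:,0].mean(0),np.round(r[0],1),np.round(r[1],1),r[2])
plan([(.4076,.1607,.009,76.7)],vmax=.02)
```

```text
t 3.4 p [0.4129 0.1638 0.0769] yaw 76.47 tilt 0.46 F [ 0.25  0.08 -0.3 ] w 0.877
[245.80740741 210.90740741] [407.9 162.7] [52.1 49.7] 75.80310821533203
4 rows
slide [[-0.0011, -0.0013, 0.0171], [-0.0011, -0.0013, 0.0171], [-0.0011, -0.0013, 0.0171], [-0.0011, -0.0012, 0.0171]]
ang [[0.1, -0.0, -0.1], [0.1, -0.0, -0.1], [0.1, -0.0, -0.1], [0.1, -0.0, -0.1]]
```

View pics/w2.png

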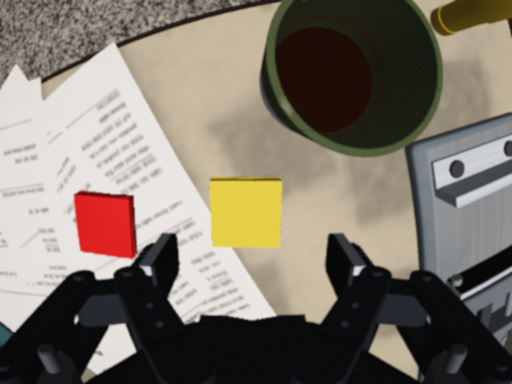

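Wrist view: yellow block at (246,211), between the fingers and well clear of the mug. I descend, then close gently.

>>> arm_command(slide=[[-0.001,-0.001,0.017],[-0.001,-0.001,0.017],[-0.001,-0.001,0.017],[0,-0.001,0.015],[0,-0.001,0.003],[0,0,0],[0,0,0],[0,0,0]], angular=[[0.1,0,0],[0.1,0,0],[0.1,0,0],[0.1,0,0],[0,0,0],[0,0,0],[0,0,0],[0,0,0]], hand=[0.075,0.075,0.075,0.075,0.075,0.075,0.07,0.065], squeeze=20)

```text
time: 4.25
tool_pos: [0.4207, 0.1634, 0.0189]
tcp_rot: [2.466, 1.932, 0.041]
wrist_force: [-0.7, -0.0, 0.2]
width: 0.76
```

Run:
```python
from h import *
st(); plan([(.4077,.161,.009,76.3)],vmax=.02)
```

```text
t 4.25 p [0.4207 0.1634 0.0189] yaw 76.17 tilt 1.59 F [-0.7  -0.03  0.17] w 0.76
1 rows
slide [[-0.0056, -0.0123, 0.0095]]
ang [[1.3, -0.9, -0.1]]
```

>>> arm_command(slide=[[-0.002,-0.004,-0.002],[-0.002,-0.004,0],[-0.002,-0.004,0],[0,0,0],[0,0,0],[0,0,0],[0,0,0],[0,0,0]], angular=[[0.6,-0.4,0],[0.6,-0.4,0],[0,0,0],[0,0,0],[0,0,0],[0,0,0],[0,0,0],[0,0,0]], hand=[0.078,0.078,0.078,0.078,0.078,0.078,0.078,0.078])

```text
time: 5.05
tool_pos: [0.4076, 0.1607, 0.0227]
tcp_rot: [2.471, 1.937, 0.005]
wrist_force: [0.1, -0.1, 0.7]
width: 0.912
```

Run:
```python
from h import *
s,R=st(); print(np.round(s['joint_vel'],4)); plan([(.4077,.161,.009,76.3)],vmax=.02)
```

```text
t 5.05 p [0.4076 0.1607 0.0227] yaw 76.18 tilt 0.22 F [ 0.08 -0.06  0.75] w 0.912
[-0.0012  0.0017  0.0002 -0.002  -0.0003 -0.0003]
1 rows
slide [[0.0003, -0.0001, 0.0137]]
ang [[0.2, -0.1, -0.1]]
```

>>> arm_command(slide=[[0,0,0.004],[0,0,0.004],[0,0,0.004],[0,0,0.002],[0,0,0],[0,0,0],[0,0,0],[0,0,0]], angular=[[0,0,0],[0,0,0],[0,0,0],[0,0,0],[0,0,0],[0,0,0],[0,0,0],[0,0,0]], hand=[0.072,0.072,0.072,0.072,0.072,0.072,0.066,0.062])

```text
time: 5.85
tool_pos: [0.4073, 0.1605, 0.0068]
tcp_rot: [2.472, 1.937, 0.003]
wrist_force: [1.0, -0.7, -0.7]
width: 0.725
```

Run:
```python
from h import *
s,R=st(); plan([(.4077,.161,.009,76.3)],vmax=.02)
```

```text
t 5.85 p [0.4073 0.1605 0.0068] yaw 76.18 tilt 0.13 F [ 1.03 -0.69 -0.73] w 0.725
1 rows
slide [[0.0006, 0.0003, -0.0022]]
ang [[0.1, -0.1, -0.1]]
```

>>> arm_command(slide=[[0,0,-0.001],[0,0,-0.0005],[0,0,0],[0,0,0],[0,0,0],[0,0,0],[0,0,0],[0,0,0]], angular=[[0,0,0],[0,0,0],[0,0,0],[0,0,0],[0,0,0],[0,0,0],[0,0,0],[0,0,0]], hand=[0.06,0.058,0.056,0.054,0.05,0.046,0.04,0.04], squeeze=25)

```text
time: 6.65
tool_pos: [0.408, 0.1608, 0.0092]
tcp_rot: [2.471, 1.937, 0.006]
wrist_force: [0.5, 0.3, 0.7]
width: 0.576
```

Run:
```python
from h import *
s,R=st(); print(s['width']*.0854)
```

```text
t 6.65 p [0.408  0.1608 0.0092] yaw 76.18 tilt 0.23 F [0.54 0.33 0.71] w 0.576
0.049204650657751633
```

Gripped at an opening of about 49 mm. I lift and move over the bed.

>>> arm_command(slide=[[0,0,-0.01],[0,0,-0.02],[0,0,-0.03],[0,0,-0.03],[0,0,-0.03],[0,0,-0.02],[0,0,0],[0,0,0]], angular=[[0,0,0],[0,0,0],[0,0,0],[0,0,0],[0,0,0],[0,0,0],[0,0,0],[0,0,0]], hand=[0.04,0.04,0.04,0.04,0.04,0.04,0.04,0.04])

```text
time: 7.45
tool_pos: [0.4052, 0.1599, 0.156]
tcp_rot: [2.472, 1.938, 0.001]
wrist_force: [-0.7, -0.3, -0.5]
width: 0.575
```

Run:
```python
from h import *
s,R=st(); print(s['width']*.0854)
plan([(.606,.103,.15,93.8)],vmax=.035)
```

```text
t 7.45 p [0.4052 0.1599 0.156 ] yaw 76.17 tilt 0.05 F [-0.67 -0.27 -0.54] w 0.575
0.04913553303743856
6 rows
slide [[-0.0012, 0.0348, 0.001], [-0.003, 0.0347, 0.001], [-0.0048, 0.0345, 0.001], [-0.0065, 0.0342, 0.001], [-0.0083, 0.0338, 0.001], [-0.01, 0.0333, 0.001]]
ang [[0.0, -0.0, -2.9], [0.0, -0.0, -2.9], [0.0, -0.0, -2.9], [0.0, -0.0, -2.9], [0.0, -0.0, -2.9], [0.0, -0.0, -2.9]]
```

>>> arm_command(slide=[[-0.001,0.02,0],[-0.003,0.034,0.001],[-0.005,0.034,0.001],[-0.006,0.034,0.001],[-0.008,0.034,0.001],[-0.008,0.03,0.001],[-0.004,0.012,0],[0,0,0]], angular=[[0,0,-2],[0,0,-3],[0,0,-3],[0,0,-3],[0,0,-3],[0,0,-2.5],[0,0,-1],[0,0,0]], hand=[0.04,0.04,0.04,0.04,0.04,0.04,0.04,0.04])

```text
time: 8.25
tool_pos: [0.5961, 0.101, 0.134]
tcp_rot: [-2.124, -2.296, 0.027]
wrist_force: [0.5, -0.3, -0.4]
width: 0.577
```

Run:
```python
from h import *
st(); 
c=cal('wrist'); im=bot.read_camera('wrist'); cv2.imwrite('pics/w3.png',im[:,:,::-1]); import json; json.dump({k:np.array(v).tolist() for k,v in c.items()},open('w3.json','w'))
im=bot.read_camera('top'); cv2.imwrite('pics/top3.png',im[:,:,::-1]); crop(im,190,115,320,225,6,'pics/t3.png')
st()
```

```text
t 8.25 p [0.5961 0.101  0.134 ] yaw 94.47 tilt 1.26 F [ 0.55 -0.31 -0.36] w 0.577
t 8.35 p [0.5941 0.1016 0.1341] yaw 94.49 tilt 1.34 F [-0.56  0.51 -0.17] w 0.574
```

View pics/w3.png

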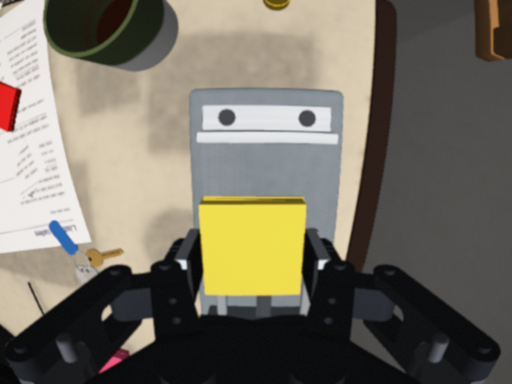

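Run:
```python
from h import *
import json
c=json.load(open('w3.json'))
im=cv2.imread('pics/w3.png')[:,:,::-1]; crop(im,180,80,350,330,3,'pics/w3c.png')
for n,p,z in [('fenceL',(197,142),.054),('fenceR',(338,143),.054),('backL',(197,132),.054),('backR',(338,134),.054),('baseTL',(191,91),.018),('baseTR',(343,93),.018)]: print(n,onz(c,p,z).round(4))
```

```text
fenceL [0.5501 0.1433 0.054 ]
fenceR [0.6534 0.1515 0.054 ]
backL [0.5497 0.1506 0.054 ]
backR [0.6526 0.1581 0.054 ]
baseTL [0.535  0.1827 0.018 ]
baseTR [0.6633 0.1923 0.018 ]
```

View pics/w3c.png

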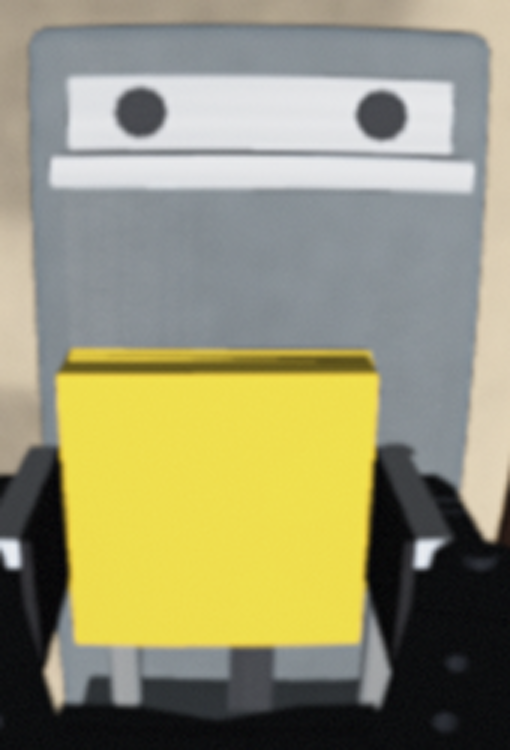

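View pics/t3.png

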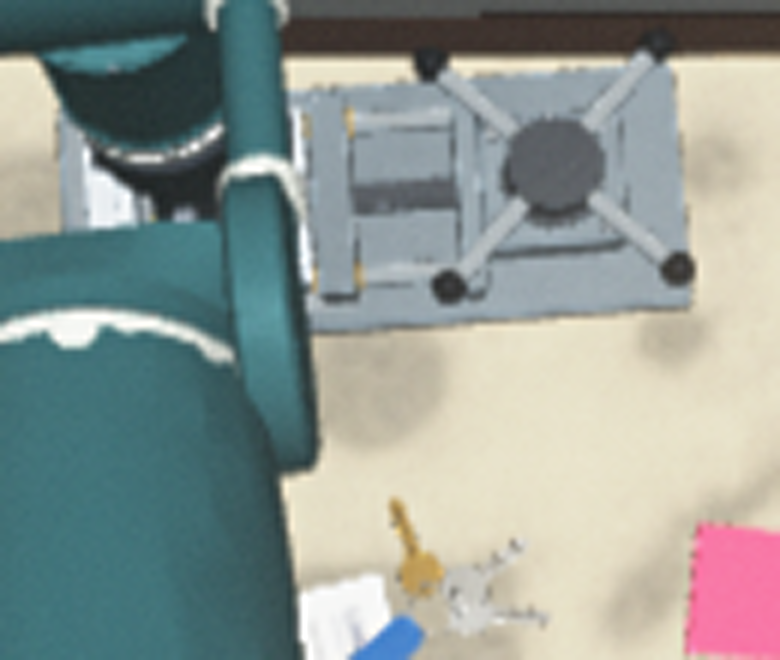

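Run:
```python
from h import *
plan([(.606,.103,.10,94.2)],vmax=.01);
```

```text
4 rows
slide [[0.0001, 0.0032, 0.0085], [0.0001, 0.0031, 0.0085], [0.0001, 0.0031, 0.0085], [0.0001, 0.003, 0.0085]]
ang [[-0.3, 0.0, 0.1], [-0.3, 0.0, 0.1], [-0.3, 0.0, 0.1], [-0.3, 0.0, 0.1]]
```

>>> arm_command(slide=[[0,0.003,0.008],[0,0.003,0.009],[0,0.003,0.009],[0,0.003,0.009],[0,0,0],[0,0,0],[0,0,0],[0,0,0]], angular=[[-0.3,0,0],[-0.3,0,0],[-0.3,0,0],[-0.3,0,0],[0,0,0],[0,0,0],[0,0,0],[0,0,0]], hand=[0.04,0.04,0.04,0.04,0.04,0.04,0.04,0.04])

```text
time: 9.15
tool_pos: [0.6011, 0.1044, 0.0952]
tcp_rot: [-2.129, -2.307, 0.006]
wrist_force: [0.3, 0.5, -0.5]
width: 0.577
```

Run:
```python
from h import *
st();plan([(.606,.103,.034,94.2)],vmax=.012);
```

```text
t 9.15 p [0.6011 0.1044 0.0952] yaw 94.59 tilt 0.25 F [ 0.32  0.45 -0.46] w 0.577
6 rows
slide [[-0.0003, 0.0008, 0.0102], [-0.0003, 0.0008, 0.0102], [-0.0003, 0.0008, 0.0102], [-0.0003, 0.0008, 0.0102], [-0.0003, 0.0008, 0.0102], [-0.0003, 0.0008, 0.0102]]
ang [[-0.0, 0.0, 0.1], [-0.0, 0.0, 0.1], [-0.0, 0.0, 0.1], [-0.0, 0.0, 0.1], [-0.0, 0.0, 0.1], [-0.0, 0.0, 0.1]]
```

>>> arm_command(slide=[[0,0.002,0.008],[0,0.002,0.008],[0,0.001,0.008],[0,0.001,0.008],[0,0.001,0.008],[0,0,0.002],[0,0,0],[0,0,0]], angular=[[0,0,0.1],[0,0,0.1],[0,0,0.1],[0,0,0.1],[0,0,0],[0,0,0],[0,0,0],[0,0,0]], hand=[0.04,0.04,0.04,0.04,0.04,0.04,0.04,0.04])

```text
time: 9.95
tool_pos: [0.6087, 0.1048, 0.049]
tcp_rot: [-2.138, -2.298, 0.006]
wrist_force: [-0.2, -0.1, -0.4]
width: 0.576
```

Run:
```python
from h import *
st();plan([(.606,.103,.034,94.2)],vmax=.004);
```

```text
t 9.95 p [0.6087 0.1048 0.049 ] yaw 94.13 tilt 0.26 F [-0.25 -0.08 -0.41] w 0.576
4 rows
slide [[-0.0004, -0.0007, 0.0038], [-0.0004, -0.0007, 0.0038], [-0.0004, -0.0007, 0.0038], [-0.0004, -0.0007, 0.0038]]
ang [[-0.1, 0.0, -0.0], [-0.1, 0.0, -0.0], [-0.1, 0.0, -0.0], [-0.1, 0.0, -0.0]]
```

>>> arm_command(slide=[[0,-0.001,0.003],[0,-0.001,0.003],[0,-0.001,0.003],[0,0,0.002],[0,0,0.001],[0,0,0],[0,0,0],[0,0,0]], angular=[[0,0,0],[0,0,0],[0,0,0],[0,0,0],[0,0,0],[0,0,0],[0,0,0],[0,0,0]], hand=[0.04,0.04,0.04,0.04,0.04,0.04,0.04,0.04])

```text
time: 10.75
tool_pos: [0.6062, 0.1047, 0.0374]
tcp_rot: [-2.139, -2.3, 0.003]
wrist_force: [-0.5, -0.4, -0.0]
width: 0.581
```

Run:
```python
from h import *
st();plan([(.606,.103,.0335,94.2)],vmax=.004);
```

```text
t 10.75 p [0.6062 0.1047 0.0374] yaw 94.14 tilt 0.13 F [-0.52 -0.37 -0.03] w 0.581
2 rows
slide [[-0.0008, -0.0002, 0.0019], [-0.0008, -0.0002, 0.0019]]
ang [[-0.1, 0.0, -0.0], [-0.1, 0.0, -0.0]]
```

>>> arm_command(slide=[[0,0,0.001],[0,0,0.001],[0,0,0.001],[0,0,0.001],[0,0,0],[0,0,0],[0,0,0],[0,0,0]], angular=[[0,0,0],[0,0,0],[0,0,0],[0,0,0],[0,0,0],[0,0,0],[0,0,0],[0,0,0]], hand=[0.04,0.04,0.04,0.04,0.04,0.04,0.04,0.04])

```text
time: 11.55
tool_pos: [0.6066, 0.1047, 0.0334]
tcp_rot: [-2.14, -2.3, 0.003]
wrist_force: [-0.3, -0.0, 0.0]
width: 0.574
```

Run:
```python
from h import *
st()
```

```text
t 11.55 p [0.6066 0.1047 0.0334] yaw 94.14 tilt 0.09 F [-0.32 -0.01  0.03] w 0.574
```

>>> arm_command(slide=[[0,0,0.0005],[0,0,0],[0,0,0],[0,0,0],[0,0,0],[0,0,0],[0,0,-0.002],[0,0,-0.005]], angular=[[0,0,0],[0,0,0],[0,0,0],[0,0,0],[0,0,0],[0,0,0],[0,0,0],[0,0,0]], hand=[0.04,0.052,0.056,0.06,0.065,0.07,0.075,0.075])

```text
time: 12.35
tool_pos: [0.6063, 0.1047, 0.04]
tcp_rot: [-2.139, -2.3, 0.004]
wrist_force: [0.6, 0.0, -0.1]
width: 0.884
```

>>> arm_command(slide=[[0,0,-0.01],[0,0,-0.02],[0,0,-0.03],[0,0,-0.03],[0,0,-0.02],[0,0,-0.01],[0,0,0],[0,0,0]], angular=[[0,0,0],[0,0,0],[0,0,0],[0,0,0],[0,0,0],[0,0,0],[0,0,0],[0,0,0]], hand=[0.075,0.075,0.075,0.075,0.075,0.075,0.075,0.075])

```text
time: 13.15
tool_pos: [0.6071, 0.1049, 0.1697]
tcp_rot: [2.139, 2.299, 0.001]
wrist_force: [0.1, -0.5, 0.8]
width: 0.877
```

Run:
```python
from h import *
st(); import json
c=cal('wrist'); im=bot.read_camera('wrist'); cv2.imwrite('pics/w4.png',im[:,:,::-1]); json.dump({k:np.array(v).tolist() for k,v in c.items()},open('w4.json','w'))
```

```text
t 13.15 p [0.6071 0.1049 0.1697] yaw 94.14 tilt 0.09 F [ 0.08 -0.52  0.79] w 0.877
```

View pics/w4.png

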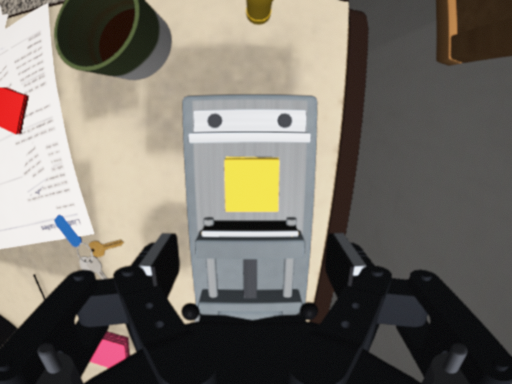

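Run:
```python
from h import *
import json
c=json.load(open('w4.json')); im=cv2.imread('pics/w4.png')[:,:,::-1]; crop(im,180,90,325,330,3,'pics/w4c.png')
hsv=cv2.cvtColor(im,cv2.COLOR_RGB2HSV); m=cv2.inRange(hsv,(20,120,100),(36,255,255)); m[:100]=0
cs,_=cv2.findContours(m,cv2.RETR_EXTERNAL,cv2.CHAIN_APPROX_NONE)
for k in cs:
    if cv2.contourArea(k)<300: continue
    w=np.array([onz(c,q,.038)[:2] for q in k[:,0]],np.float32)*1000
    r=cv2.minAreaRect(w); print(k[:,0].mean(0),np.round(r[0],1),np.round(r[1],1),r[2])
for n,p,z in [('fenceL',(190,142),.054),('fenceR',(310,142),.054),('jawL',(202,232),.050),('jawR',(298,234),.050),('tipL',(191,312),.078),('tipR',(309,312),.078)]: print(n,onz(c,p,z).round(4))
```

```text
[251.29468599 183.84057971] [606.1 105.9] [49.3 51.4] 3.9775354862213135
fenceL [0.551  0.1435 0.054 ]
fenceR [0.653  0.1509 0.054 ]
jawL [0.5632 0.0602 0.05  ]
jawR [0.6528 0.0647 0.05  ]
tipL [ 0.5567 -0.0133  0.078 ]
tipR [ 0.6695 -0.005   0.078 ]
```

View pics/w4c.png

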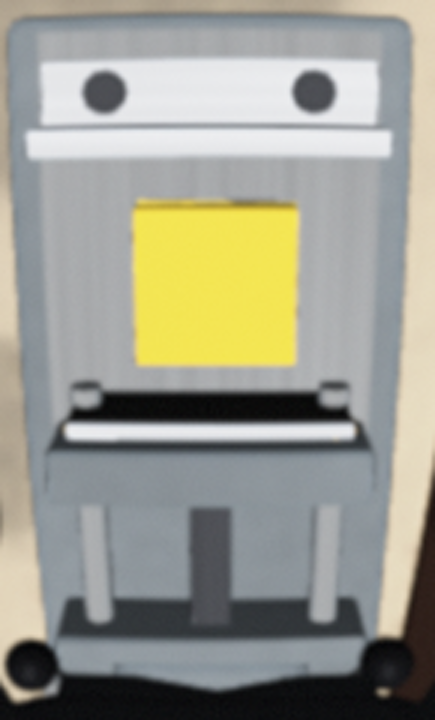

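The wrist view shows the block at (251,184), flat and square in the bed, with the jaw's white top at (250,232) and the fence at (250,142). I have let go of it. Next I go to the capstan with the fingers shut.

Run:
```python
from h import *
a=np.radians(257); X=(.6175+.055*np.cos(a),-.0645+.055*np.sin(a)); print(X)
plan([(X[0],X[1],.15,167)],vmax=.04,wmax=7.5)
```

```text
(np.float64(0.6051276920110875), np.float64(-0.11809035356318794))
10 rows
slide [[-0.0222, -0.0018, 0.002], [-0.0218, -0.0046, 0.002], [-0.0211, -0.0073, 0.002], [-0.02, -0.0099, 0.002], [-0.0185, -0.0124, 0.002], [-0.0168, -0.0146, 0.002], [-0.0148, -0.0167, 0.002], [-0.0126, -0.0184, 0.002], [-0.0101, -0.0199, 0.0019], [-0.0075, -0.021, 0.0019]]
ang [[0.0, 0.0, -7.3], [0.0, 0.0, -7.3], [0.0, 0.0, -7.3], [0.0, 0.0, -7.3], [0.0, 0.0, -7.3], [0.0, 0.0, -7.3], [0.0, 0.0, -7.3], [0.0, 0.0, -7.3], [0.0, 0.0, -7.3], [0.0, 0.0, -7.3]]
```

>>> arm_command(slide=[[-0.022,-0.002,0.001],[-0.022,-0.005,0.001],[-0.021,-0.007,0.001],[-0.02,-0.01,0.001],[-0.0185,-0.012,0.001],[-0.017,-0.015,0.001],[-0.015,-0.017,0.001],[-0.012,-0.018,0.001]], angular=[[0,0,-7.3],[0,0,-7.3],[0,0,-7.3],[0,0,-7.3],[0,0,-7.3],[0,0,-7.3],[0,0,-7.3],[0,0,-7.3]], hand=[0.07,0.06,0.05,0.04,0.03,0.02,0.01,0])

```text
time: 14.0
tool_pos: [0.5998, -0.0759, 0.1464]
tcp_rot: [-0.671, -3.047, 0.005]
wrist_force: [0.2, -0.7, -0.7]
width: -0.0
```

Run:
```python
from h import *
st();plan([(.605,-.118,.15,167)],vmax=.04,wmax=7.5)
```

```text
t 14.0 p [ 0.5998 -0.0759  0.1464] yaw 155.16 tilt 1.27 F [ 0.24 -0.7  -0.69] w -0.0
2 rows
slide [[-0.0112, -0.018, -0.0019], [-0.0093, -0.0191, -0.0018]]
ang [[-0.2, -0.6, -5.9], [-0.2, -0.6, -5.9]]
```

>>> arm_command(slide=[[-0.011,-0.018,-0.002],[-0.009,-0.018,-0.002],[0,0,0],[0,0,0],[0,0,0],[0,0,0],[0,0,0],[0,0,0]], angular=[[-0.2,-0.6,-6],[-0.2,-0.6,-6],[0,0,0],[0,0,0],[0,0,0],[0,0,0],[0,0,0],[0,0,0]], hand=[0,0,0,0,0,0,0,0])

```text
time: 14.8
tool_pos: [0.5989, -0.1171, 0.1397]
tcp_rot: [-0.341, -3.105, -0.006]
wrist_force: [-0.4, 0.4, 0.8]
width: -0.001
```

Run:
```python
from h import *
st();plan([(.605,-.118,.15,167)],vmax=.04,wmax=7.5);import json
c=cal('wrist'); im=bot.read_camera('wrist'); cv2.imwrite('pics/w5.png',im[:,:,::-1]); json.dump({k:np.array(v).tolist() for k,v in c.items()},open('w5.json','w'))
```

```text
t 14.8 p [ 0.5989 -0.1171  0.1397] yaw 167.46 tilt 1.02 F [-0.39  0.42  0.75] w -0.001
1 rows
slide [[-0.0059, 0.0005, -0.0104]]
ang [[0.1, -1.0, 0.5]]
```

View pics/w5.png

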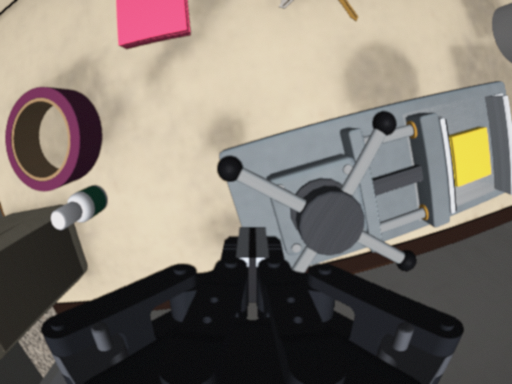

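Run:
```python
from h import *
import json
c=json.load(open('w5.json'))
for p in [(230,168),(385,123),(407,261)]: print(onz(c,p,.078).round(4))
print('hub',onz(c,(331,221),.094).round(4), 'finger px for tip', proj(c,[.5989,-.1171,.132]))
```

```text
[ 0.565 -0.125  0.078]
[ 0.5559 -0.0119  0.078 ]
[ 0.6694 -0.0022  0.078 ]
hub [ 0.6113 -0.0665  0.094 ] finger px for tip [252.76188365 244.17924677]
```

The finger is at (252,250), between the near-right spoke, whose ball is at (230,168), and the far-right spoke. I descend.

>>> arm_command(slide=[[-0.003,0,0.005],[-0.003,0,0.01],[0,0,0.012],[0,0,0.012],[0,0,0.006],[0,0,0],[0,0,0],[0,0,0]], angular=[[0,-0.5,0.3],[0,-0.5,0.2],[0,0,0],[0,0,0],[0,0,0],[0,0,0],[0,0,0],[0,0,0]], hand=[0,0,0,0,0,0,0,0])

```text
time: 15.65
tool_pos: [0.6042, -0.1177, 0.0891]
tcp_rot: [-0.357, -3.12, -0.003]
wrist_force: [-0.1, 0.6, 0.0]
width: -0.001
```

Run:
```python
from h import *
st();plan([(.605,-.118,.074,167)],vmax=.006,wmax=7.5)
```

```text
t 15.65 p [ 0.6042 -0.1177  0.0891] yaw 166.93 tilt 0.13 F [-0.13  0.59  0.05] w -0.001
3 rows
slide [[-0.0003, -0.0, 0.005], [-0.0003, -0.0, 0.005], [-0.0003, -0.0, 0.005]]
ang [[0.0, -0.0, -0.0], [0.0, -0.0, -0.0], [0.0, -0.0, -0.0]]
```

>>> arm_command(slide=[[0,0,0.005],[0,0,0.005],[0,0,0.004],[0,0,0],[0,0,0],[0.002,0,0],[0.002,0,0],[0.001,0,0]], angular=[[0,0,0],[0,0,0],[0,0,0],[0,0,0],[0,0,0],[0,0,2],[0,0,2],[0,0,1]], hand=[0,0,0,0,0,0,0,0])

```text
time: 16.45
tool_pos: [0.6008, -0.1168, 0.0757]
tcp_rot: [0.498, 3.1, 0.003]
wrist_force: [-0.5, 0.5, 0.3]
width: -0.002
```

```bash
cat >> h.py <<'E'
H=np.array([.6173,-.0642])
def pol():
    s,R=st(); p=np.array(s['tool_pos'][:2])-H; a=np.degrees(np.arctan2(p[1],p[0]))%360; r=np.hypot(*p)
    F=np.array(s['wrist_force']); M=np.array(s['torque'])
    ur=p/r; ut=np.array([ur[1],-ur[0]])
    yaw=np.degrees(np.arctan2(R[1,0],R[0,0]))%360
    print('alpha %.2f r %.4f yaw-(alpha-90) %.2f  Ftan(cw+) %.2f Frad %.2f Fz %.2f'%(a,r,(yaw-(a-90)+180)%360-180,F[:2]@ut,F[:2]@ur,F[2]), 'M',M.round(3))
    f=R.T@F; print('F tool',f.round(2))
E
python3 -c "
from h import *
pol()"
```

```text
t 16.45 p [ 0.6008 -0.1168  0.0757] yaw 161.75 tilt 0.17 F [-0.55  0.52  0.34] w -0.002
alpha 252.56 r 0.0551 yaw-(alpha-90) -0.81  Ftan(cw+) 0.68 Frad -0.33 Fz 0.34 M [ 0.001  0.03  -0.018]
F tool [ 0.68  0.32 -0.34]
```

>>> arm_command(slide=[[0.0015,0,0.001],[0.002,0,0.001],[0.002,0,0],[0.002,0,0],[0.002,0,0],[0.002,0,0],[0.002,0,0],[0.002,0,0]], angular=[[0,0,2],[0,0,2],[0,0,2],[0,0,2],[0,0,2],[0,0,2],[0,0,2],[0,0,2]], hand=[0,0,0,0,0,0,0,0])

```text
time: 17.25
tool_pos: [0.5944, -0.116, 0.0763]
tcp_rot: [0.931, 2.976, -0.005]
wrist_force: [2.7, -3.7, -3.2]
width: 0.002
```

```bash
python3 -c "
from h import *
pol()"
```

```text
t 17.25 p [ 0.5944 -0.116   0.0763] yaw 145.25 tilt 1.33 F [ 2.68 -3.7  -3.25] w 0.002
alpha 246.14 r 0.0566 yaw-(alpha-90) -10.89  Ftan(cw+) -3.94 Frad 2.30 Fz -3.25 M [-0.622 -0.448 -0.003]
F tool [-4.23 -1.53  3.34]
```

>>> arm_command(slide=[[0.003,0,0],[0.004,0,0],[0.004,0,0],[0.004,0,0],[0.004,0,0],[0.004,0,0],[0.004,0,0],[0.004,0,0]], angular=[[0,0,0],[0,0,0],[0,0,0],[0,0,0],[0,0,0],[0,0,0],[0,0,0],[0,0,0]], hand=[0,0,0,0,0,0,0,0])

```text
time: 18.05
tool_pos: [0.5888, -0.1136, 0.0817]
tcp_rot: [0.908, 2.928, -0.024]
wrist_force: [5.3, -6.9, -4.9]
width: 0.001
```

```bash
python3 -c "
from h import *
pol()"
```

```text
t 18.05 p [ 0.5888 -0.1136  0.0817] yaw 145.51 tilt 4.44 F [ 5.33 -6.94 -4.85] w 0.001
alpha 240.05 r 0.0570 yaw-(alpha-90) -4.54  Ftan(cw+) -8.08 Frad 3.36 Fz -4.85 M [-1.053 -0.856 -0.033]
F tool [-7.92 -2.75  5.46]
```

```bash
cat >> h.py <<'E'
def corr(al=None,r=.055,z=.073):
    s=bot.read_state(); p=np.array(s['tool_pos']); R=Ro.from_rotvec(s['tcp_rot']).as_matrix()
    q=p[:2]-H; a0=np.arctan2(q[1],q[0]); a=a0 if al is None else np.radians(al)
    yaw=a-np.pi/2; T=np.array([[np.cos(yaw),np.sin(yaw),0],[np.sin(yaw),-np.cos(yaw),0],[0,0,-1]])
    t=np.r_[H+r*np.array([np.cos(a),np.sin(a)]),z]
    print('corr slide',(R.T@(t-p)).round(4),'ang',Ro.from_matrix(R.T@T).as_rotvec(degrees=True).round(2))
E
python3 -c "
from h import *
corr()"
```

```text
corr slide [0.0008 0.002  0.0087] ang [ 0.26  4.43 -4.52]
```

>>> arm_command(slide=[[-0.003,0,0.001],[-0.002,0.001,0.002],[0,0.001,0.002],[0,0,0.002],[0,0,0.001],[0,0,0],[0.001,0,0],[0.002,0,0]], angular=[[0,1.5,-1],[0,1.5,-1],[0,1,-1],[0,0.5,0],[0,0,0],[0,0,0],[0,0,0],[0,0,0]], hand=[0,0,0,0,0,0,0,0])

```text
time: 18.85
tool_pos: [0.5918, -0.1133, 0.0745]
tcp_rot: [-0.847, -3.025, -0.01]
wrist_force: [1.3, 1.2, 0.6]
width: 0.003
```

```bash
python3 -c "
from h import *
pol();corr()"
```

```text
t 18.85 p [ 0.5918 -0.1133  0.0745] yaw 148.71 tilt 0.35 F [1.26 1.2  0.6 ] w 0.003
alpha 242.59 r 0.0553 yaw-(alpha-90) -3.88  Ftan(cw+) -0.57 Frad -1.65 Fz 0.60 M [-0.02   0.03  -0.053]
F tool [-0.45  1.69 -0.59]
corr slide [0.     0.0003 0.0015] ang [ 0.34 -0.1  -3.88]
```

>>> arm_command(slide=[[0.003,0,0.001],[0.004,0,0.001],[0.005,0,0.001],[0.005,0,0.001],[0.005,0,0.001],[0.005,0,0.001],[0.005,0,0.001],[0.005,0,0.001]], angular=[[0,0.4,0],[0,0.6,0],[0,0.6,0.5],[0,0.6,1],[0,0.6,1],[0,0.6,1],[0,0.6,1],[0,0.6,1]], hand=[0,0,0,0,0,0,0,0])

```text
time: 19.65
tool_pos: [0.5819, -0.1047, 0.0745]
tcp_rot: [-0.986, -2.958, -0.033]
wrist_force: [6.6, -6.3, -4.9]
width: -0.002
```

```bash
python3 -c "
from h import *
pol();corr()"
```

```text
t 19.65 p [ 0.5819 -0.1047  0.0745] yaw 143.15 tilt 1.78 F [ 6.61 -6.34 -4.93] w -0.002
alpha 228.91 r 0.0538 yaw-(alpha-90) 4.23  Ftan(cw+) -9.15 Frad 0.44 Fz -4.93 M [-0.973 -1.074 -0.052]
F tool [-9.23 -1.17  4.66]
corr slide [ 0.     -0.0012  0.0015] ang [ 0.66 -1.66  4.22]
```

>>> arm_command(slide=[[0.005,0,0.001],[0.006,0,0.001],[0.006,0,0.001],[0.006,0,0.001],[0.006,0,0.001],[0.006,0,0.001],[0.006,0,0.001],[0.006,0,0.001]], angular=[[0,0,2],[0,0.2,4],[0,0.5,4],[0,0.5,4],[0,0.5,3],[0,0.5,3],[0,0.5,3],[0,0.5,3]], hand=[0,0,0,0,0,0,0,0])

```text
time: 20.45
tool_pos: [0.5679, -0.0867, 0.0742]
tcp_rot: [-1.642, -2.645, -0.047]
wrist_force: [3.0, -8.6, -2.2]
width: -0.003
```

```bash
python3 -c "
from h import *
pol();corr()"
```

```text
t 20.45 p [ 0.5679 -0.0867  0.0742] yaw 116.33 tilt 2.36 F [ 2.98 -8.59 -2.23] w -0.003
alpha 204.47 r 0.0543 yaw-(alpha-90) 1.85  Ftan(cw+) -9.06 Frad 0.85 Fz -2.23 M [-1.414 -0.535 -0.047]
F tool [-9.11 -1.16  1.86]
corr slide [-0.     -0.0007  0.0012] ang [ 0.57 -2.28  1.84]
```

>>> arm_command(slide=[[0.006,0,0.001],[0.006,0,0.001],[0.006,0,0.001],[0.006,0,0.001],[0.006,0,0.001],[0.006,0,0.001],[0.006,0,0.001],[0.006,0,0.001]], angular=[[0,0,3.5],[0,0,3.5],[0,0,3.5],[0,0.2,3.5],[0,0.2,3.5],[0,0.2,3.5],[0,0.2,3],[0,0.2,3]], hand=[0,0,0,0,0,0,0,0])

```text
time: 21.25
tool_pos: [0.5635, -0.0593, 0.0741]
tcp_rot: [-2.243, -2.185, -0.037]
wrist_force: [-0.4, -9.1, 1.6]
width: -0.003
```

```bash
python3 -c "
from h import *
pol();corr()"
```

```text
t 21.25 p [ 0.5635 -0.0593  0.0741] yaw 88.51 tilt 1.47 F [-0.38 -9.13  1.62] w -0.003
alpha 174.75 r 0.0541 yaw-(alpha-90) 3.76  Ftan(cw+) -9.13 Frad -0.46 Fz 1.62 M [-1.47   0.027 -0.072]
F tool [-9.1  -0.13 -1.84]
corr slide [ 0.     -0.001   0.0011] ang [ 0.46 -1.4   3.75]
```

>>> arm_command(slide=[[0.006,0,0.001],[0.006,0,0.001],[0.006,0,0.001],[0.006,0,0.001],[0.006,0,0.001],[0.005,0,0.001],[0,0,0],[-0.003,0,0]], angular=[[0,0,4],[0,0,4],[0,0,3.5],[0,0,3.5],[0,0,3.5],[0,0,3],[0,0,0],[0,0,0]], hand=[0,0,0,0,0,0,0,0])

```text
time: 22.05
tool_pos: [0.5679, -0.0415, 0.0742]
tcp_rot: [2.625, 1.716, 0.012]
wrist_force: [0.0, 0.2, -0.4]
width: 0.003
```

```bash
python3 -c "
from h import *
pol();corr()"
```

```text
t 22.05 p [ 0.5679 -0.0415  0.0742] yaw 66.34 tilt 0.55 F [ 0.02  0.25 -0.45] w 0.003
alpha 155.30 r 0.0544 yaw-(alpha-90) 1.04  Ftan(cw+) 0.23 Frad 0.08 Fz -0.45 M [0.01  0.073 0.045]
F tool [ 0.23 -0.08  0.45]
corr slide [ 0.     -0.0006  0.0012] ang [ 0.51 -0.21  1.04]
```

Contact is released. I lift the finger and take a look.

>>> arm_command(slide=[[-0.003,0,0],[0,0,-0.01],[0,0,-0.02],[0,0,-0.02],[0,0,-0.01],[0,0,0],[0,0,0],[0,0,0]], angular=[[0,0,0],[0,0,0],[0,0,0],[0,0,0],[0,0,0],[0,0,0],[0,0,0],[0,0,0]], hand=[0,0,0,0,0,0,0,0])

```text
time: 22.85
tool_pos: [0.5643, -0.0437, 0.1366]
tcp_rot: [2.627, 1.719, 0.011]
wrist_force: [0.4, -0.4, 0.3]
width: -0.002
```

Run:
```python
from h import *
pol(); import json
c=cal('wrist'); im=bot.read_camera('wrist'); cv2.imwrite('pics/w6.png',im[:,:,::-1]); json.dump({k:np.array(v).tolist() for k,v in c.items()},open('w6.json','w'))
```

```text
t 22.85 p [ 0.5643 -0.0437  0.1366] yaw 66.39 tilt 0.43 F [ 0.4  -0.38  0.28] w -0.002
alpha 158.88 r 0.0568 yaw-(alpha-90) -2.49  Ftan(cw+) -0.21 Frad -0.51 Fz 0.28 M [ 0.016  0.031 -0.007]
F tool [-0.19  0.52 -0.28]
```

View pics/w6.png

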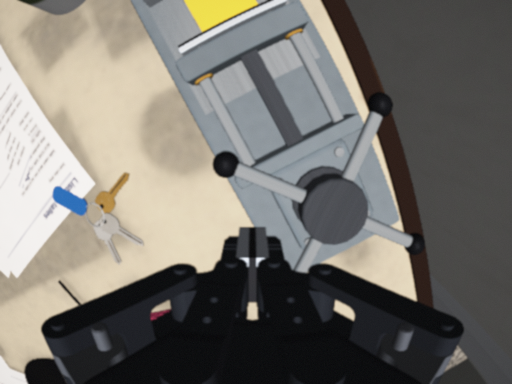

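Run:
```python
from h import *
import json
c=json.load(open('w6.json')); im=cv2.imread('pics/w6.png')[:,:,::-1]; crop(im,130,0,340,130,3.7,'pics/w6c.png')
for p in [(225,164),(380,103),(415,243)]:
    q=onz(c,p,.078)[:2]-H; print(np.hypot(*q).round(4),np.degrees(np.arctan2(q[1],q[0]))%360)
for p in [(181,51),(287,3)]: print('jaw',onz(c,p,.050).round(4))
hsv=cv2.cvtColor(im,cv2.COLOR_RGB2HSV); m=cv2.inRange(hsv,(20,150,120),(36,255,255)); ys,xs=np.nonzero(m); print(ys.max(),xs[ys==ys.max()])
```

```text
0.0806 134.02652193476823
0.0806 43.87646908736356
0.0803 313.73748310055424
jaw [0.5622 0.0834 0.05  ]
jaw [0.6501 0.0864 0.05  ]
82 [196]
```

View pics/w6c.png

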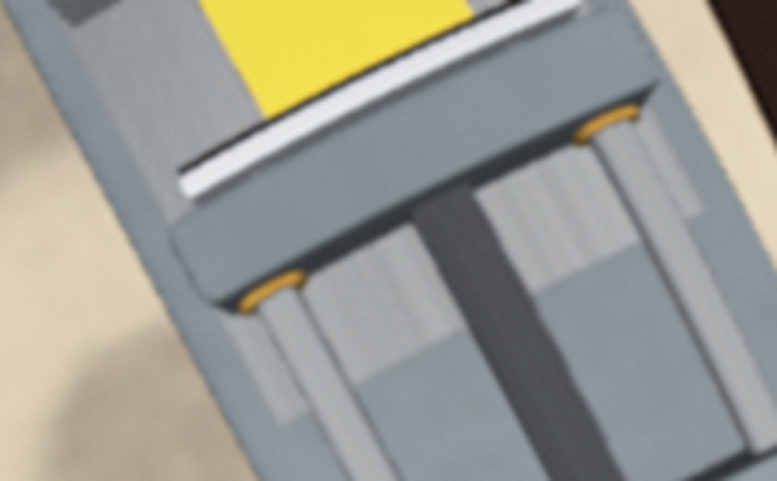

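Run:
```python
from h import *
a=np.radians(252); X=H+.055*np.array([np.cos(a),np.sin(a)]); print(X)
plan([(X[0],X[1],.13,162)],vmax=.04,wmax=7.5)
```

```text
[ 0.60030407 -0.11650811]
13 rows
slide [[-0.004, 0.0048, 0.0005], [-0.0046, 0.0042, 0.0005], [-0.0051, 0.0036, 0.0005], [-0.0055, 0.0029, 0.0005], [-0.0059, 0.0022, 0.0005], [-0.0061, 0.0014, 0.0005], [-0.0062, 0.0006, 0.0005], [-0.0063, -0.0002, 0.0005], [-0.0062, -0.001, 0.0005], [-0.006, -0.0017, 0.0005], [-0.0057, -0.0025, 0.0005], [-0.0054, -0.0032, 0.0005], [-0.0049, -0.0039, 0.0005]]
ang [[0.0, 0.0, -7.4], [0.0, 0.0, -7.4], [0.0, 0.0, -7.4], [0.0, 0.0, -7.4], [0.0, 0.0, -7.4], [0.0, 0.0, -7.4], [0.0, 0.0, -7.4], [0.0, 0.0, -7.4], [0.0, 0.0, -7.4], [0.0, 0.0, -7.4], [0.0, 0.0, -7.4], [0.0, 0.0, -7.4], [0.0, 0.0, -7.4]]
```

>>> arm_command(slide=[[-0.004,0.005,0],[-0.005,0.004,0],[-0.005,0.004,0],[-0.006,0.003,0],[-0.006,0.002,0],[-0.006,0.001,0],[-0.006,0.001,0],[-0.006,0,0]], angular=[[0,0,-7.4],[0,0,-7.4],[0,0,-7.4],[0,0,-7.4],[0,0,-7.4],[0,0,-7.4],[0,0,-7.4],[0,0,-7.4]], hand=[0,0,0,0,0,0,0,0])

```text
time: 23.7
tool_pos: [0.5818, -0.0881, 0.1266]
tcp_rot: [-1.372, -2.814, -0.001]
wrist_force: [-0.2, 0.1, -0.1]
width: -0.001
```

Run:
```python
from h import *
pol(); plan([(.6003,-.1165,.12,162)],vmax=.04,wmax=7.5)
```

```text
t 23.7 p [ 0.5818 -0.0881  0.1266] yaw 128.02 tilt 0.62 F [-0.22  0.07 -0.06] w -0.001
alpha 213.92 r 0.0428 yaw-(alpha-90) 4.10  Ftan(cw+) 0.18 Frad 0.14 Fz -0.06 M [-0.016 -0.044  0.019]
F tool [ 0.19 -0.13  0.06]
5 rows
slide [[-0.0068, -0.0006, 0.0013], [-0.0067, -0.0014, 0.0013], [-0.0064, -0.0021, 0.0013], [-0.0061, -0.0029, 0.0013], [-0.0058, -0.0036, 0.0013]]
ang [[-0.0, -0.1, -6.8], [-0.0, -0.1, -6.8], [-0.0, -0.1, -6.8], [-0.0, -0.1, -6.8], [-0.0, -0.1, -6.8]]
```

>>> arm_command(slide=[[-0.007,-0.001,0],[-0.007,-0.002,0],[-0.007,-0.002,0],[-0.006,-0.003,0],[-0.006,-0.003,0],[-0.001,0,0],[0,0,0],[0,0,0]], angular=[[0,0,-6.8],[0,0,-6.8],[0,0,-6.8],[0,0,-6.8],[0,0,-6.8],[0,0,0],[0,0,0],[0,0,0]], hand=[0,0,0,0,0,0,0,0])

```text
time: 24.5
tool_pos: [0.5975, -0.1178, 0.1167]
tcp_rot: [-0.454, -3.083, -0.008]
wrist_force: [1.2, 0.2, 0.2]
width: -0.001
```

Run:
```python
from h import *
pol(); corr(252,.055,.073)
```

```text
t 24.5 p [ 0.5975 -0.1178  0.1167] yaw 163.23 tilt 1.5 F [1.17 0.22 0.21] w -0.001
alpha 249.68 r 0.0571 yaw-(alpha-90) 3.55  Ftan(cw+) -1.02 Frad -0.61 Fz 0.21 M [ 0.011  0.011 -0.031]
F tool [-1.05  0.55 -0.24]
corr slide [-0.0035  0.002   0.0436] ang [ 0.07 -1.5   1.23]
```

>>> arm_command(slide=[[-0.002,0.001,0.008],[-0.001,0.001,0.01],[0,0,0.01],[0,0,0.008],[0,0,0.004],[0,0,0],[0,0,0],[0,0,0]], angular=[[0,-0.7,0.6],[0,-0.7,0.6],[0,0,0],[0,0,0],[0,0,0],[0,0,0],[0,0,0],[0,0,0]], hand=[0,0,0,0,0,0,0,0])

```text
time: 25.3
tool_pos: [0.5997, -0.1151, 0.0725]
tcp_rot: [-0.499, -3.1, -0.002]
wrist_force: [-0.4, 0.8, 0.3]
width: -0.004
```

Run:
```python
from h import *
pol(); corr()
```

```text
t 25.3 p [ 0.5997 -0.1151  0.0725] yaw 161.72 tilt 0.13 F [-0.42  0.77  0.27] w -0.004
alpha 250.91 r 0.0539 yaw-(alpha-90) 0.81  Ftan(cw+) 0.65 Frad -0.59 Fz 0.27 M [-0.049 -0.011  0.003]
F tool [ 0.64  0.6  -0.27]
corr slide [ 0.     -0.0011 -0.0005] ang [ 0.07 -0.1   0.81]
```

>>> arm_command(slide=[[0.003,0,0],[0.003,0,0],[0.003,0,0],[0.003,0,0.001],[0.005,0,0.001],[0.005,0,0.001],[0.005,0,0.001],[0.005,0,0.001]], angular=[[0,0,3],[0,0,3],[0,0,3],[0,0.4,1],[0,0.5,1],[0,0.5,2],[0,0.5,2],[0,0.5,2]], hand=[0,0,0,0,0,0,0,0])

```text
time: 26.1
tool_pos: [0.5862, -0.1084, 0.0746]
tcp_rot: [-0.962, -2.984, -0.011]
wrist_force: [6.4, -5.7, -3.7]
width: 0.0
```

Run:
```python
from h import *
pol(); corr()
```

```text
t 26.1 p [ 0.5862 -0.1084  0.0746] yaw 144.26 tilt 0.56 F [ 6.37 -5.73 -3.74] w 0.0
alpha 234.85 r 0.0540 yaw-(alpha-90) -0.59  Ftan(cw+) -8.51 Frad 1.02 Fz -3.74 M [-1.032 -0.975 -0.011]
F tool [-8.56 -0.95  3.67]
corr slide [-0.     -0.001   0.0015] ang [ 0.27 -0.49 -0.59]
```

>>> arm_command(slide=[[0.005,0,0.001],[0.005,0,0.001],[0.005,0,0.001],[0.005,0,0.001],[0.005,0,0.001],[0.005,0,0.001],[0.005,0,0.001],[0.005,0,0.001]], angular=[[0,0.4,2],[0,0.4,2],[0,0.4,2],[0,0.4,2],[0,0.4,2],[0,0.4,2],[0,0.4,2],[0,0.4,2]], hand=[0,0,0,0,0,0,0,0])

```text
time: 26.9
tool_pos: [0.5763, -0.1001, 0.0743]
tcp_rot: [-1.372, -2.816, -0.021]
wrist_force: [4.7, -9.6, -3.1]
width: -0.001
```

Run:
```python
from h import *
pol(); corr()
```

```text
t 26.9 p [ 0.5763 -0.1001  0.0743] yaw 128.05 tilt 0.92 F [ 4.7  -9.62 -3.12] w -0.001
alpha 221.20 r 0.0545 yaw-(alpha-90) -3.14  Ftan(cw+) -10.33 Frad 2.80 Fz -3.12 M [-1.441 -0.534 -0.041]
F tool [-10.51  -2.25   2.95]
corr slide [-0.     -0.0005  0.0013] ang [ 0.5  -0.78 -3.15]
```

>>> arm_command(slide=[[0.005,0,0.001],[0.005,0,0.001],[0.005,0,0.001],[0.0055,0,0.001],[0.0055,0,0.001],[0.0055,0,0.001],[0.0055,0,0.001],[0.0055,0,0.001]], angular=[[0,0.4,-1],[0,0.4,-1],[0,0.4,0],[0,0.4,0],[0,0.4,0],[0,0.4,0],[0,0.4,0],[0,0.4,0]], hand=[0,0,0,0,0,0,0,0])

```text
time: 27.7
tool_pos: [0.5752, -0.0968, 0.0747]
tcp_rot: [1.303, 2.842, 0.027]
wrist_force: [6.8, -13.2, -7.1]
width: -0.0
```

Run:
```python
from h import *
pol(); corr()
```

```text
t 27.7 p [ 0.5752 -0.0968  0.0747] yaw 130.75 tilt 1.29 F [  6.84 -13.23  -7.13] w -0.0
alpha 217.76 r 0.0532 yaw-(alpha-90) 2.99  Ftan(cw+) -14.65 Frad 2.69 Fz -7.13 M [-2.237 -1.194 -0.066]
F tool [-14.44  -3.61   7.15]
corr slide [ 0.0001 -0.0018  0.0016] ang [1.25 0.34 2.99]
```

>>> arm_command(slide=[[0.004,0,0.001],[0.004,0,0.001],[0.004,0,0.001],[0.004,0,0.001],[0.004,0,0.001],[0.004,0,0.001],[0.004,0,0.001],[0.004,0,0.001]], angular=[[0,0.3,0],[0,0.3,0],[0,0.3,0],[0,0.3,0],[0,0.3,0],[0,0.3,0],[0,0.3,0],[0,0.3,0]], hand=[0,0,0,0,0,0,0,0])

```text
time: 28.5
tool_pos: [0.5755, -0.097, 0.0747]
tcp_rot: [1.281, 2.83, 0.027]
wrist_force: [3.7, -9.8, -4.2]
width: -0.002
```

Run:
```python
from h import *
pol(); corr()
```

```text
t 28.5 p [ 0.5755 -0.097   0.0747] yaw 131.28 tilt 2.25 F [ 3.66 -9.81 -4.24] w -0.002
alpha 218.13 r 0.0531 yaw-(alpha-90) 3.15  Ftan(cw+) -9.98 Frad 3.18 Fz -4.24 M [-1.6   -0.799 -0.083]
F tool [-9.68 -3.86  4.36]
corr slide [ 0.0001 -0.002   0.0016] ang [1.79 1.36 3.17]
```

Stiff: the push stalled at about 14.6 N, against about 9 N running free. At 10 N the capstan no longer moves. That puts the squeeze at roughly 17 N, so I stop here, back off and lift.

>>> arm_command(slide=[[-0.003,0,0],[-0.004,0,0],[-0.003,0,0],[0,0,0],[0,0,-0.01],[0,0,-0.02],[0,0,-0.02],[0,0,-0.01]], angular=[[0,0.4,0],[0,0,0],[0,0,0],[0,0,0],[0,0,0],[0,0,0],[0,0,0],[0,0,0]], hand=[0,0,0,0,0,0,0,0])

```text
time: 29.3
tool_pos: [0.5785, -0.1046, 0.1364]
tcp_rot: [1.285, 2.843, 0.032]
wrist_force: [-0.4, -0.4, 0.3]
width: 0.002
```

Run:
```python
from h import *
pol(); import json
c=cal('wrist'); im=bot.read_camera('wrist'); cv2.imwrite('pics/w7.png',im[:,:,::-1]); json.dump({k:np.array(v).tolist() for k,v in c.items()},open('w7.json','w'))
a=bot.read_camera('top'); s=bot.read_camera('scene'); cv2.imwrite('pics/top7.png',a[:,:,::-1]);cv2.imwrite('pics/scene7.png',s[:,:,::-1])
pol(); plan([(.56,-.10,.25,131)],vmax=.02)
```

```text
t 29.3 p [ 0.5785 -0.1046  0.1364] yaw 131.36 tilt 1.71 F [-0.41 -0.38  0.28] w 0.002
alpha 226.15 r 0.0560 yaw-(alpha-90) -4.79  Ftan(cw+) 0.04 Frad 0.56 Fz 0.28 M [-0.036 -0.005 -0.017]
F tool [-0.01 -0.55 -0.3 ]
t 29.45 p [ 0.5784 -0.1046  0.1352] yaw 131.35 tilt 1.7 F [ 0.07  0.08 -0.12] w 0.001
alpha 226.09 r 0.0561 yaw-(alpha-90) -4.74  Ftan(cw+) 0.00 Frad -0.10 Fz -0.12 M [0.021 0.067 0.033]
F tool [0.01 0.1  0.12]
6 rows
slide [[0.0024, -0.0013, -0.0192], [0.0024, -0.0014, -0.0192], [0.0025, -0.0015, -0.0192], [0.0025, -0.0015, -0.0192], [0.0025, -0.0016, -0.0192], [0.0026, -0.0017, -0.0191]]
ang [[0.3, 0.1, 0.1], [0.3, 0.1, 0.1], [0.3, 0.1, 0.1], [0.3, 0.1, 0.1], [0.3, 0.1, 0.1], [0.3, 0.1, 0.1]]
```

View pics/w7.png

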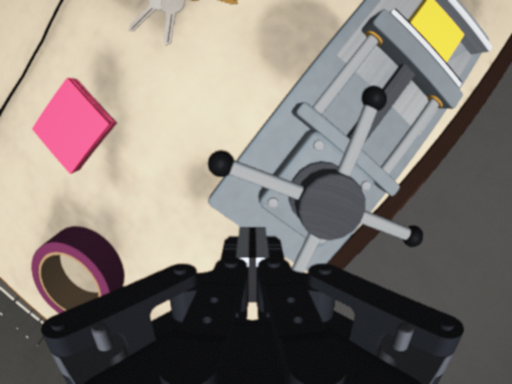

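View pics/scene7.png

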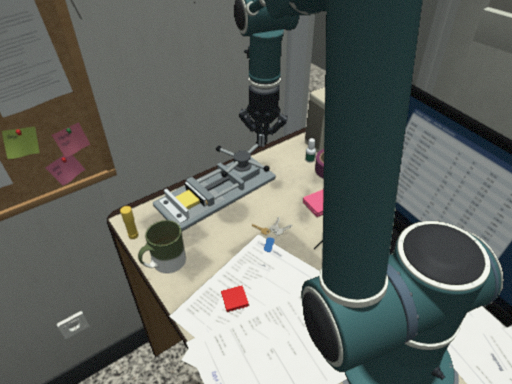

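Run:
```python
from h import *
import json
c=json.load(open('w7.json')); im=cv2.imread('pics/w7.png')[:,:,::-1]; crop(im,340,0,512,130,4.5,'pics/w7c.png')
for p in [(220.5,163),(373,98),(414,236)]:
    q=onz(c,p,.078)[:2]-H; print(np.hypot(*q).round(4),np.degrees(np.arctan2(q[1],q[0]))%360)
s=cv2.imread('pics/scene7.png')[:,:,::-1]; crop(s,145,140,285,235,5,'pics/s7c.png')
```

```text
0.0807 200.36388360238618
0.0797 111.14856011514685
0.081 20.637888737516207
```

View pics/w7c.png

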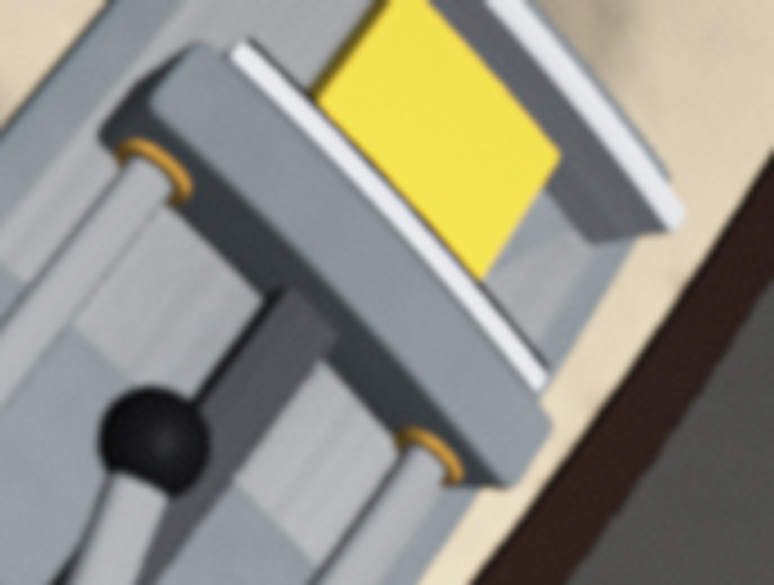

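View pics/s7c.png

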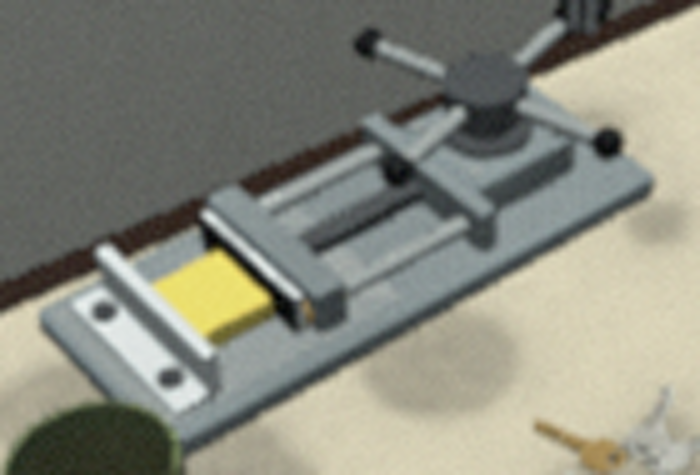

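The wrist crop shows the block touching both the jaw and the fence along their full width, square and flat, with the spokes at 200°, 111° and 21°. The mug, glue stick, bottle, tape, pink block and red block look undisturbed. I retreat upward and take a last look.

>>> arm_command(slide=[[0,0,-0.01],[0,0,-0.02],[0,0,-0.025],[0,0,-0.025],[0,0,-0.02],[0,0,-0.01],[0,0,0],[0,0,0]], angular=[[0,0,0],[0,0,0],[0,0,0],[0,0,0],[0,0,0],[0,0,0],[0,0,0],[0,0,0]], hand=[0,0,0,0,0,0,0,0])

```text
time: 30.25
tool_pos: [0.5705, -0.1043, 0.2426]
tcp_rot: [1.29, 2.857, 0.028]
wrist_force: [-0.2, -0.6, -0.9]
width: -0.003
```

Run:
```python
from h import *
st(); c=cal('wrist'); im=bot.read_camera('wrist'); cv2.imwrite('pics/w8.png',im[:,:,::-1])
t=cv2.imread('pics/top7.png')[:,:,::-1]; hsv=cv2.cvtColor(t,cv2.COLOR_RGB2HSV); t0=cv2.imread('pics/top0.png')[:,:,::-1]; h0=cv2.cvtColor(t0,cv2.COLOR_RGB2HSV)
for h in (h0,hsv):
    for lo,hi in [((160,100,120),(175,255,255)),((0,150,100),(8,255,255))]:
        m=cv2.inRange(h,lo,hi); m[:190]=0; ys,xs=np.nonzero(m); print(len(xs),xs.mean().round(2),ys.mean().round(2))
hsv=cv2.cvtColor(im,cv2.COLOR_RGB2HSV); m=cv2.inRange(hsv,(20,150,120),(36,255,255))
cs,_=cv2.findContours(m,cv2.RETR_EXTERNAL,cv2.CHAIN_APPROX_NONE)
for k in cs:
    if cv2.contourArea(k)<300: continue
    w=np.array([onz(c,q,.038)[:2] for q in k[:,0]],np.float32)*1000
    r=cv2.minAreaRect(w); print(k[:,0].mean(0),np.round(r[0],1),np.round(r[1],1),r[2])
```

```text
t 30.25 p [ 0.5705 -0.1043  0.2426] yaw 131.38 tilt 1.08 F [-0.18 -0.64 -0.85] w -0.003
540 321.57 211.01
233 202.55 250.17
78 359.01 194.59
222 202.61 250.42
[392.55339806  54.44660194] [603.7 124.1] [50.6 43.6] 4.087068557739258
```

View pics/w8.png

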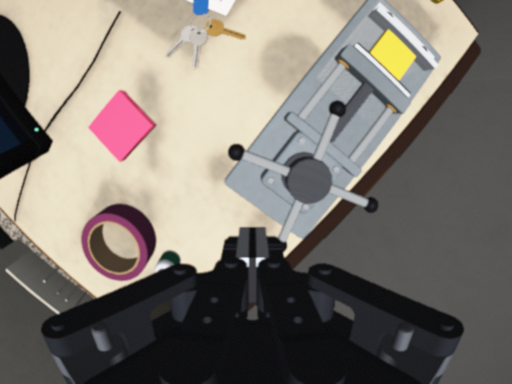

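```bash
python3 -c "
from workcell import bot
print(bot.finish_job())"
```

```text
the job is handed in; nothing more can be done
None
```

The small yellow block is clamped flat and square between the jaw and the fence, and I handed the job in at about 30 s of the 72 s allowed. I laid the block at about the bed centre and let go. I then pushed two spokes clockwise, turning the capstan about 119° in all (about 31 mm of jaw travel).

- **Squeeze:** the push was about 9 N running free and 14.6 N when the capstan went stiff, which I estimate at about 17 N of squeeze (roughly 15 to 22 N). This comes from push force alone, and the contact radius is only known to about 10%, so I did not measure it directly. A re-push at 10 N did not move the capstan.
- **Block:** the last wrist views showed it touching both the jaw and the fence, with its sides at 4.1° against about 4.2° for the press. In the final wrist view one side measured only 44 mm because the jaw hides part of it.
- **Other things on the desk:** the red look-alike measured unmoved. The pink block, mug, tape, bottle and glue stick looked undisturbed, but the arm hid the pink block in the last top view, so I only checked it by eye from the wrist camera.
- **Slip during the first push:** the fingertip crept up about 5 mm and tilted about 4° on the spoke. I backed off, lowered it and carried on.

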